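Stoke the cold stove with a scoop of briquettes

TASK

Get the cold stove ready for the evening: swing its loading cover right aside by the knob, scoop up at least three briquettes from the trough in one scoopful and tip them through the hole into the stove. Then stand the scoop level on the bench and swing the cover fully shut; handle the briquettes only with the scoop, leave none lying outside the stove and the trough, and leave the other things on the bench where they are.

Things in the scene. Friction and masses are not known exactly. Their poses are not given: they have to be found in the camera images.
- cover (a joint): swivel cover over the stove's loading hole: a 170 mm, 8 mm thick iron disc lying level on the stove's top plate and turning about an upright pin at cover_pivot. 0 = hole fully covered (a stop), grows anticlockwise seen from above, stop at 2.1; past about 1.5 the hole is clear enough to load. It stays where it is left; about 0.25 N m to turn. May start slightly ajar
- cover_knob (a point): middle of the cover's upright round wooden knob (26 mm across, 38 mm high; its top 19 mm above this point), 130 mm from the pivot; it travels in a level arc with the cover, 243 mm above the bench. With the cover shut it stands 33 mm beyond the hole's centre, seen from the pivot
- cover_pivot (a point): the cover's pivot pin on the stove's top plate, 97 mm from the centre of the loading hole
- stove: cold round sheet-steel stove, 300 mm across and 200 mm high, fixed; origin on the bench under its centre, z up; its ash door faces along its -x, its flue leaves low along its -y (90 mm pipe, centre 120 mm up), the cover's pivot lies on its +y side, and the open cover lies out over its +x, +y side, 202 to 210 mm above the bench
- loading_hole (a point): centre of the round loading hole, 150 mm across, in the stove's flat top plate, over the stove's centre, 200 mm above the bench; the firebox floor below is 60 mm above the bench and 284 mm across
- trough: galvanised fuel trough, fixed. Origin on the bench under its centre; long axis x. Inside floor 260 mm long (x) and 110 mm wide, its surface 3 mm above the bench; the long sides stand upright, the two ends flare outwards (45 mm over their height), rim 58 mm above the bench, 350 mm long at the rim. The briquettes lie in one layer on its +x half; its -x half is bare floor, just long enough to set the scoop down
- briquette1: black pillow briquette, round, 38 mm across and 26 mm thick, about 25 g, slides easily on the sheet steel, lying in the trough; origin at its centre. One of six
- briquette2: black pillow briquette, round, 38 mm across and 26 mm thick, about 25 g, slides easily on the sheet steel, lying in the trough; origin at its centre. One of six
- briquette3: black pillow briquette, round, 38 mm across and 26 mm thick, about 25 g, slides easily on the sheet steel, lying in the trough; origin at its centre. One of six
- briquette4: black pillow briquette, round, 38 mm across and 26 mm thick, about 25 g, slides easily on the sheet steel, lying in the trough; origin at its centre. One of six
- briquette5: black pillow briquette, round, 38 mm across and 26 mm thick, about 25 g, slides easily on the sheet steel, lying in the trough; origin at its centre. One of six
- briquette6: black pillow briquette, round, 38 mm across and 26 mm thick, about 25 g, slides easily on the sheet steel, lying in the trough; origin at its centre. One of six
- scoop: open-fronted sheet-steel hand scoop, about 0.26 kg, standing level on the bench: 120 mm long (x), 92 mm wide (y), floor 2.5 mm thick, side and back walls 50 mm high, the sides sloping down to the mouth at +x; a strap crosses the sides at x = 4 mm, 49 to 52 mm up. Origin under its middle, z up
- scoop_grip (a point): centre of the scoop's level wooden grip bar, over the top of the scoop along its x: 71 mm long, 22 mm wide (y), 24 mm high; 27.5 mm behind the scoop's origin and 96 mm above its underside; free space of 32 mm under the bar
- scoop_lip (a point): middle of the scoop's front lip, at the underside, 60 mm in front of the scoop's origin
- scoop_bowl (a point): middle of the inside of the scoop, 20 mm above its underside
- mug: white mug, 84 mm across, 85 mm high, a bystander; origin under its centre
- tin: food tin, 74 mm across, 105 mm high, a bystander; origin under its centre
- jar: glass jar, 70 mm across, 95 mm high, a bystander; origin under its centre
- brick: brick lying flat, 100 x 215 x 65 mm (x, y, z), a bystander; origin under its centre
- green_bottle: green glass bottle, 72 mm across, 230 mm high, a bystander; origin under its centre
- amber_bottle: amber glass bottle, 68 mm across, 220 mm high, a bystander; origin under its centre
- matchbox: large card matchbox lying flat, 110 x 65 x 22 mm (x, y, z), a bystander; origin under its centre

How it is judged:
On the way, in this order (a step that is already met when the one before it is completed fails the run):
1. the cover is swung aside, clear of the loading hole (value of joint cover above 1.4 rad), for 0.2 s.
2. at least three briquettes are carried in the scoop, clear above the trough (((distance between each of briquette1, briquette2, briquette3 and scoop_bowl below 0.075 m and height (world z) of each of briquette1, briquette2, briquette3 above 0.085 m) or (distance between each of briquette4, briquette5, briquette6 and scoop_bowl below 0.075 m and height (world z) of each of briquette4, briquette5, briquette6 above 0.085 m) or (((distance between each of briquette1, briquette2 and scoop_bowl below 0.075 m and height (world z) of each of briquette1, briquette2 above 0.085 m) or (distance between each of briquette1, briquette3 and scoop_bowl below 0.075 m and height (world z) of each of briquette1, briquette3 above 0.085 m) or (distance between each of briquette2, briquette3 and scoop_bowl below 0.075 m and height (world z) of each of briquette2, briquette3 above 0.085 m)) and ((distance between briquette4 and scoop_bowl below 0.075 m and height (world z) of briquette4 above 0.085 m) or (distance between briquette5 and scoop_bowl below 0.075 m and height (world z) of briquette5 above 0.085 m) or (distance between briquette6 and scoop_bowl below 0.075 m and height (world z) of briquette6 above 0.085 m))) or (((distance between briquette1 and scoop_bowl below 0.075 m and height (world z) of briquette1 above 0.085 m) or (distance between briquette2 and scoop_bowl below 0.075 m and height (world z) of briquette2 above 0.085 m) or (distance between briquette3 and scoop_bowl below 0.075 m and height (world z) of briquette3 above 0.085 m)) and ((distance between each of briquette4, briquette5 and scoop_bowl below 0.075 m and height (world z) of each of briquette4, briquette5 above 0.085 m) or (distance between each of briquette4, briquette6 and scoop_bowl below 0.075 m and height (world z) of each of briquette4, briquette6 above 0.085 m) or (distance between each of briquette5, briquette6 and scoop_bowl below 0.075 m and height (world z) of each of briquette5, briquette6 above 0.085 m))))), for 0.2 s.
3. at least three briquettes lie in the firebox (((horizontal distance between each of briquette1, briquette2, briquette3 and stove below 0.14 m and height (world z) of each of briquette1, briquette2, briquette3 below 0.16 m) or (horizontal distance between each of briquette4, briquette5, briquette6 and stove below 0.14 m and height (world z) of each of briquette4, briquette5, briquette6 below 0.16 m) or (((horizontal distance between each of briquette1, briquette2 and stove below 0.14 m and height (world z) of each of briquette1, briquette2 below 0.16 m) or (horizontal distance between each of briquette1, briquette3 and stove below 0.14 m and height (world z) of each of briquette1, briquette3 below 0.16 m) or (horizontal distance between each of briquette2, briquette3 and stove below 0.14 m and height (world z) of each of briquette2, briquette3 below 0.16 m)) and ((horizontal distance between briquette4 and stove below 0.14 m and height (world z) of briquette4 below 0.16 m) or (horizontal distance between briquette5 and stove below 0.14 m and height (world z) of briquette5 below 0.16 m) or (horizontal distance between briquette6 and stove below 0.14 m and height (world z) of briquette6 below 0.16 m))) or (((horizontal distance between briquette1 and stove below 0.14 m and height (world z) of briquette1 below 0.16 m) or (horizontal distance between briquette2 and stove below 0.14 m and height (world z) of briquette2 below 0.16 m) or (horizontal distance between briquette3 and stove below 0.14 m and height (world z) of briquette3 below 0.16 m)) and ((horizontal distance between each of briquette4, briquette5 and stove below 0.14 m and height (world z) of each of briquette4, briquette5 below 0.16 m) or (horizontal distance between each of briquette4, briquette6 and stove below 0.14 m and height (world z) of each of briquette4, briquette6 below 0.16 m) or (horizontal distance between each of briquette5, briquette6 and stove below 0.14 m and height (world z) of each of briquette5, briquette6 below 0.16 m))))), for 0.2 s.
At the end, for the whole second after the job is handed in: at least three briquettes lie in the firebox and every other one is in the firebox or the trough; the cover is shut (within 0.08 rad); the scoop stands level (within 0.1 rad) on the bench, let go; all at rest (((horizontal distance between each of briquette1, briquette2, briquette3 and stove below 0.14 m and height (world z) of each of briquette1, briquette2, briquette3 below 0.16 m) or (horizontal distance between each of briquette4, briquette5, briquette6 and stove below 0.14 m and height (world z) of each of briquette4, briquette5, briquette6 below 0.16 m) or (((horizontal distance between each of briquette1, briquette2 and stove below 0.14 m and height (world z) of each of briquette1, briquette2 below 0.16 m) or (horizontal distance between each of briquette1, briquette3 and stove below 0.14 m and height (world z) of each of briquette1, briquette3 below 0.16 m) or (horizontal distance between each of briquette2, briquette3 and stove below 0.14 m and height (world z) of each of briquette2, briquette3 below 0.16 m)) and ((horizontal distance between briquette4 and stove below 0.14 m and height (world z) of briquette4 below 0.16 m) or (horizontal distance between briquette5 and stove below 0.14 m and height (world z) of briquette5 below 0.16 m) or (horizontal distance between briquette6 and stove below 0.14 m and height (world z) of briquette6 below 0.16 m))) or (((horizontal distance between briquette1 and stove below 0.14 m and height (world z) of briquette1 below 0.16 m) or (horizontal distance between briquette2 and stove below 0.14 m and height (world z) of briquette2 below 0.16 m) or (horizontal distance between briquette3 and stove below 0.14 m and height (world z) of briquette3 below 0.16 m)) and ((horizontal distance between each of briquette4, briquette5 and stove below 0.14 m and height (world z) of each of briquette4, briquette5 below 0.16 m) or (horizontal distance between each of briquette4, briquette6 and stove below 0.14 m and height (world z) of each of briquette4, briquette6 below 0.16 m) or (horizontal distance between each of briquette5, briquette6 and stove below 0.14 m and height (world z) of each of briquette5, briquette6 below 0.16 m)))) and ((horizontal distance between briquette1 and stove below 0.14 m and height (world z) of briquette1 below 0.16 m) or (x of briquette1 in the frame of trough between -0.18 and 0.18 m and y of briquette1 in the frame of trough between -0.065 and 0.065 m and height (world z) of briquette1 below 0.1 m)) and ((horizontal distance between briquette2 and stove below 0.14 m and height (world z) of briquette2 below 0.16 m) or (x of briquette2 in the frame of trough between -0.18 and 0.18 m and y of briquette2 in the frame of trough between -0.065 and 0.065 m and height (world z) of briquette2 below 0.1 m)) and ((horizontal distance between briquette3 and stove below 0.14 m and height (world z) of briquette3 below 0.16 m) or (x of briquette3 in the frame of trough between -0.18 and 0.18 m and y of briquette3 in the frame of trough between -0.065 and 0.065 m and height (world z) of briquette3 below 0.1 m)) and ((horizontal distance between briquette4 and stove below 0.14 m and height (world z) of briquette4 below 0.16 m) or (x of briquette4 in the frame of trough between -0.18 and 0.18 m and y of briquette4 in the frame of trough between -0.065 and 0.065 m and height (world z) of briquette4 below 0.1 m)) and ((horizontal distance between briquette5 and stove below 0.14 m and height (world z) of briquette5 below 0.16 m) or (x of briquette5 in the frame of trough between -0.18 and 0.18 m and y of briquette5 in the frame of trough between -0.065 and 0.065 m and height (world z) of briquette5 below 0.1 m)) and ((horizontal distance between briquette6 and stove below 0.14 m and height (world z) of briquette6 below 0.16 m) or (x of briquette6 in the frame of trough between -0.18 and 0.18 m and y of briquette6 in the frame of trough between -0.065 and 0.065 m and height (world z) of briquette6 below 0.1 m)) and value of joint cover below 0.08 rad and height (world z) of scoop below 0.008 m and horizontal distance between scoop and trough above 0.1 m and angle between scoop's own z axis and vertical below 0.1 rad and linear speed of scoop below 0.02 m/s and linear speed of each of briquette1, briquette2, briquette3, briquette4, briquette5, briquette6 below 0.05 m/s); the robot touches nothing.
It fails at once if the fingers touch a briquette (contact force between the fingers and briquette1 above 1 N or contact force between the fingers and briquette2 above 1 N or contact force between the fingers and briquette3 above 1 N or contact force between the fingers and briquette4 above 1 N or contact force between the fingers and briquette5 above 1 N or contact force between the fingers and briquette6 above 1 N).
It fails at once if a bystander is moved by more than 30 mm or tipped over (distance of any of mug, tin, jar, brick, green_bottle, amber_bottle, matchbox from where it was at the start of the episode above 0.03 m or angle between any of mug, tin, jar, brick, green_bottle, amber_bottle, matchbox's own z axis and vertical above 0.5 rad).
It also fails if it takes over 72 s, if anything falls off the work surface, if the arm or the gripper's body presses on something with over 40 N, if the wrist force passes 120 N, or if a joint passes its speed limit or range.

ROBOT

A 6-joint arm with a two-finger parallel gripper is mounted at the origin on the work surface. World frame = base frame: x ahead of the robot, y to its left, z up, the work surface at z = 0. Lengths are in m, angles in rad, forces in N, time in s.
With the tool pointing down it reaches from about 0.325 to 1 m from the base axis. Payload 5.1 kg.
Tool frame: the origin (TCP) lies midway between the tips of the shut fingers; the grasp point (between the pads) lies 19 mm behind it; y points along the fingers, x is the direction in which the jaws open and shut, and the axes are right-handed (so a half turn about y gives the same grasp; the last joint's range is limited). The gripper opens to 85 mm and grips with 20 to 120 N. Pads are 22 mm wide; open, the fingers measure 114 mm over their backs; the gripper's body (76 mm by 85 mm) begins 54 mm behind the grasp point. The pads swing forward as they close: fully open they stand 13 mm farther back than shut.
Start: joints at [1.194, 0.124, 1.65, -0, 1.367, -0.083], TCP at [0.188, 0.622, 0.231] pointing down, gripper open.
Joint ranges: [-2.61, 2.61], [-1.02, 2.33], [0.03, 2.71], [-1.35, 4.49], [0.32, 2.68], [-2.91, 2.91]. Speed limits (rad/s): [2.57, 2.57, 3.14, 3.14, 3.14, 3.14].

INTERFACE

Orientations are given as a unit quaternion [x, y, z, w].
In Python, from station import * gives the robot as it stands.
- The arm moves only by the tool drive_tool, never from a script. Its argument "series" is one flat list of numbers, 5 for each row, row after row: the opening, from -1 (shut) to 1 (fully open), then the shift along the tool's x, y, z in m, then the turn about the tool's y in degrees. A call has exactly 8 rows; each row is the pose to reach, as a shift and turn from the pose commanded when the call began, along the tool's axes at that moment; what a row does not reach only later rows make up. A row lasts 1/8 s, in which the tool goes at most 62.5 mm and 10.7 degrees, less where a joint would pass 70% of its speed; a pose out of reach is approached as far as the arm can. A call with a gripper value outside its range is refused whole. The fingers move at their own pace and stop on an object; "force" is the grip in N (left out, the last holds). Time passes only in rows, so rows that repeat a pose let the fingers close, or fill a call up. It gives the time, the measured TCP pose, the force and the opening at its end, in the units of the state.
- observe(): the state, without advancing time (a new reading comes with each control period).
- get_image(name): name is "scene" or "top" or "wrist"; returns a dict with "color" (400x640x3 uint8, red, green, blue), "fx", "fy", "cx", "cy" (pixels), "cam_to_world" (4x4, takes a point from camera to world coordinates). Camera axes: x right, y up, looking along -z (the intrinsics and any distortion apply to the point x, -y, -z); pixel columns grow to the right and rows downward; lengths in m; the calibration is good to about 2 mm. A picture is of the moment at which its call begins. There is no depth.
- close_job(): hands the job in, once; it reports no verdict.
The state is a dict: "clock": time; "q": joint angles; "joint_vel": joint speeds; "tau": joint torques, N m; "tool_pos": TCP position; "orientation": TCP orientation; "force": force on the tool from outside, world axes, zero at the start; "moment": the same for the moment, N m; "finger_gap": finger opening in m.
Only numpy, scipy, OpenCV 4.12 (cv2) and the standard library are available. Lean on these libraries where they do the work, as an engineer would, in place of code of your own. Each camera call takes 0.05 s, during which the arm holds its last target.

## Working session

There is one attempt and no reset: what is moved stays moved. The work goes in short steps, Python scripts to look and compute and a tool call to move; the robot and the scene stay as the last step left them, time stands still between calls to the robot, and variables do not carry over. Pictures are saved under pics/ and viewed, and the job is handed in when it is done.

Besides the shell and the picture viewer there is one more tool, called after "Emit:" as a command line: name --argument value ..., lists and objects as JSON in quotes. drive_tool: Moves the arm, as the interface text tells. Its arguments: {"type":"object","properties":{"series":{"type":"array","items":{"type":"number"}},"force":{"type":"number"}},"required":["series"]}

```bash
ls; mkdir -p pics; cat > h.py <<'E'
from station import *
import numpy as np, cv2
from scipy.spatial.transform import Rotation as R
def snap(name,fn):
    d=get_image(name); cv2.imwrite('pics/'+fn+'.png',d['color'][:,:,::-1]); np.save('pics/'+fn+'.npy',d,allow_pickle=True); return d
def load(fn): return np.load('pics/'+fn+'.npy',allow_pickle=True).item()
def proj(d,p):
    M=np.linalg.inv(d['cam_to_world']); c=M[:3,:3]@np.array(p)+M[:3,3]
    return np.array([d['cx']+d['fx']*c[0]/-c[2], d['cy']+d['fy']*(-c[1])/-c[2]])
def ray(d,u,v,z):
    M=np.array(d['cam_to_world']); r=M[:3,:3]@np.array([(u-d['cx'])/d['fx'],-(v-d['cy'])/d['fy'],-1.]); o=M[:3,3]
    return o+r*(z-o[2])/r[2]
def crop(fn,x0,y0,x1,y1,k,out):
    im=cv2.imread('pics/'+fn+'.png')[y0:y1,x0:x1]; cv2.imwrite('pics/'+out+'.png',cv2.resize(im,None,fx=k,fy=k,interpolation=cv2.INTER_CUBIC))
E
python3 - <<'E'
from h import *
for n in ['scene','top','wrist']:
    d=snap(n,n+'0'); print(n,d.keys(),d['fx'],d['fy'],d['cx'],d['cy']); print(np.round(d['cam_to_world'],3))
print(observe())
E
```

```text
pics
scene dict_keys(['color', 'fx', 'fy', 'cx', 'cy', 'cam_to_world']) 362.9099327774578 362.9099327774578 316.0853590087367 199.6959969222328
[[-0.525 -0.501  0.688  1.242]
 [ 0.851 -0.328  0.411  0.492]
 [ 0.02   0.801  0.599  0.795]
 [ 0.     0.     0.     1.   ]]
top dict_keys(['color', 'fx', 'fy', 'cx', 'cy', 'cam_to_world']) 378.78441601069494 378.78441601069494 321.8540774009813 198.19256793894957
[[ 0.021  0.992 -0.128  0.373]
 [-1.     0.02  -0.009  0.045]
 [-0.006  0.128  0.992  1.276]
 [ 0.     0.     0.     1.   ]]
wrist dict_keys(['color', 'fx', 'fy', 'cx', 'cy', 'cam_to_world']) 288.5476681548506 288.5476681548506 322.3104497667507 199.59333032913523
[[ 0.291 -0.923 -0.252  0.124]
 [ 0.957  0.28   0.079  0.64 ]
 [-0.002 -0.264  0.964  0.373]
 [ 0.     0.     0.     1.   ]]
{'clock': 0.15, 'q': array([ 1.19442921e+00,  1.24389600e-01,  1.65132928e+00,  1.38899222e-05,
        1.36752778e+00, -8.25984077e-02]), 'joint_vel': array([ 0.00031174, -0.00147265, -0.00427188,  0.00201465, -0.0002902 ,
        0.00100311]), 'tau': array([ 7.72992043e-04, -4.24227226e+01, -3.66014922e+01, -1.13691260e-04,
        4.62944343e-03,  4.70289467e-05]), 'tool_pos': array([0.1880659 , 0.62171054, 0.23033156]), 'orientation': array([ 0.56809923,  0.42093736, -0.42193588, -0.5674902 ]), 'force': array([ 0.16697541, -0.04440534, -0.40725134]), 'moment': array([ 0.03117063, -0.02937067,  0.04340701]), 'finger_gap': 0.08557502283177797}
```

View pics/top0.png

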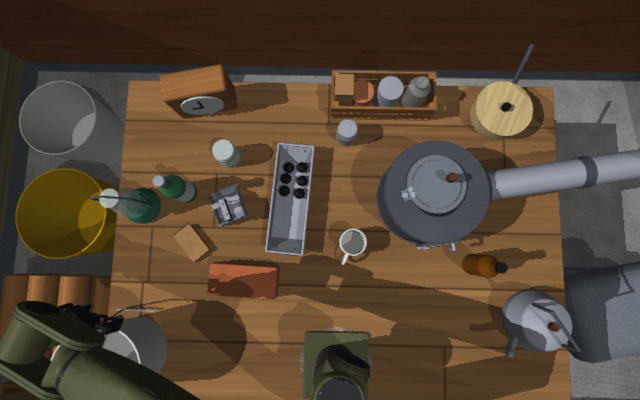

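View pics/scene0.png

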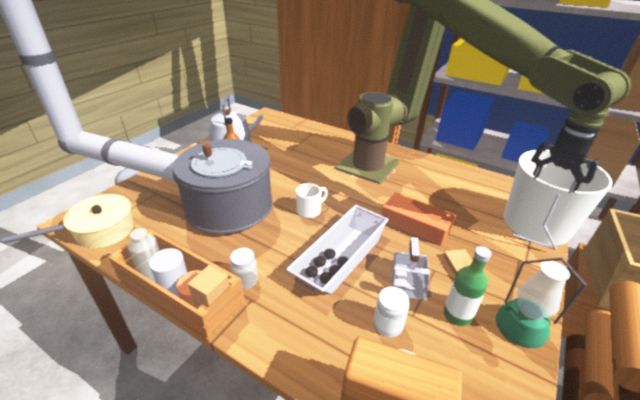

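View pics/wrist0.png

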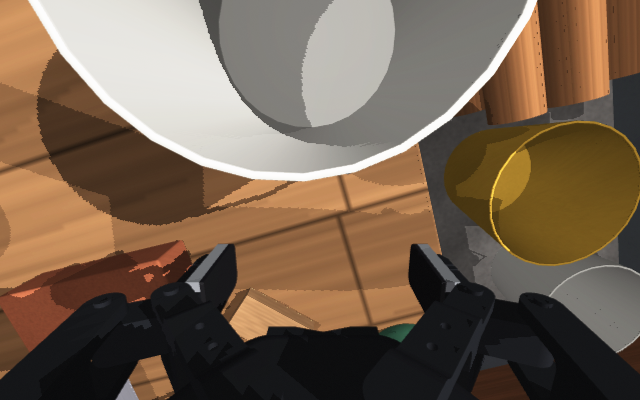

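```bash
python3 - <<'E'
from h import *
o=observe(); print(R.from_quat(o['orientation']).as_matrix().round(3))
E
```

```text
[[ 0.29  -0.001 -0.957]
 [ 0.957 -0.002  0.29 ]
 [-0.002 -1.     0.   ]]
```

The top view shows the trough at about (290,200) with the briquettes in its upper half. The stove is at (435,192) with the knob at (452,177), the scoop is at (228,205), and the mug is at (350,242). I'll enlarge the key parts.

```bash
python3 - <<'E'
from h import *
crop('top0',190,170,270,240,9,'c_scoop'); crop('top0',370,130,500,260,4.5,'c_stove'); crop('top0',255,135,325,260,4.6,'c_trough'); crop('scene0',370,220,450,310,6,'c_scoop2')
E
```

```text
(no output)
```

View pics/c_scoop.png

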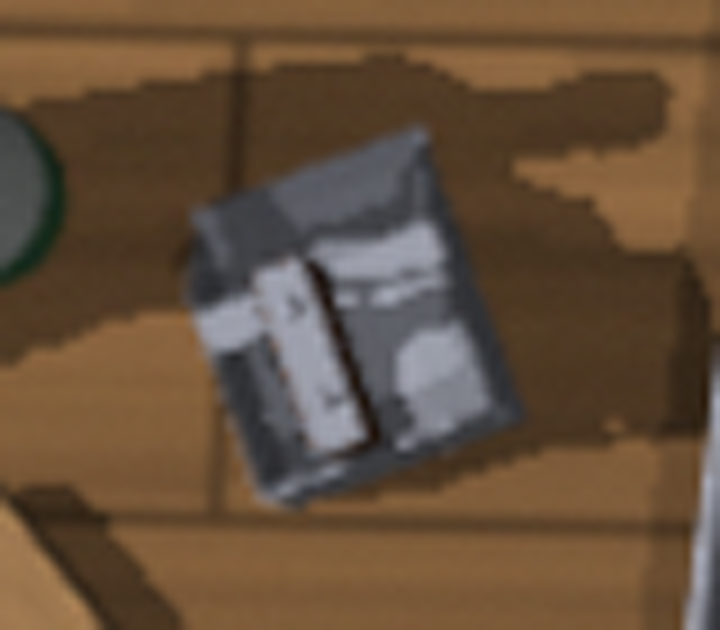

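View pics/c_stove.png

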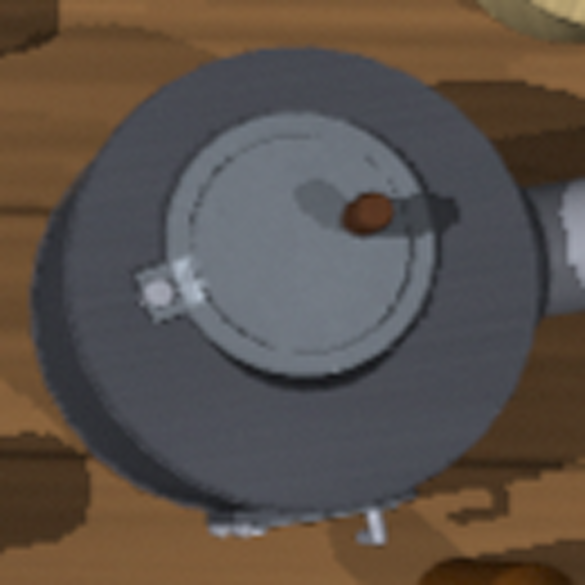

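View pics/c_trough.png

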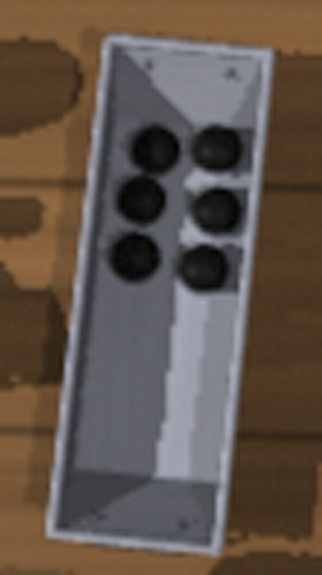

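View pics/c_scoop2.png

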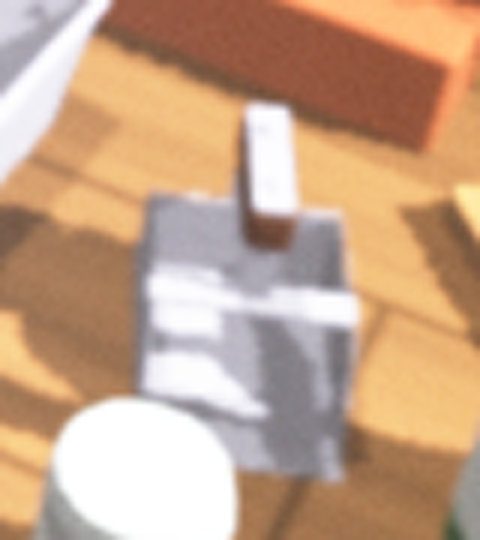

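```bash
python3 - <<'E'
from h import *
d=load('top0')
f=lambda pts,k,o,z:np.array([ray(d,u/k+o[0],v/k+o[1],z)[:2] for u,v in pts])
T=f([(106,37),(272,50),(218,550),(50,535)],4.6,(255,135),.058); print('trough',T.round(3),T.mean(0).round(3))
print([np.linalg.norm(T[i]-T[(i+1)%4]).round(3) for i in range(4)])
a=(T[0]+T[1]-T[2]-T[3])/2; print('yaw',np.arctan2(a[1],a[0]))
G=f([(253,275),(305,255),(368,437),(315,455)],9,(190,170),.108); c=G.mean(0); a=(G[0]+G[1]-G[2]-G[3])/2; print('grip',c,np.linalg.norm(a),'yaw',np.arctan2(a[1],a[0]))
B=f([(155,150),(218,148),(142,199),(217,210),(134,257),(205,268)],4.6,(255,135),.016)
print('briq',B.round(3))
S=f([(63,285),(540,265),(300,48),(305,512)],4.5,(370,130),.2); print('stove',S.round(3),(S[0]+S[1])/2,(S[2]+S[3])/2)
P=f([(158,293)],4.5,(370,130),.216)[0];K=f([(370,209)],4.5,(370,130),.262)[0];D=f([(166,245),(437,245),(302,112),(305,380)],4.5,(370,130),.21)
print('pivot',P,'knob',K,np.linalg.norm(K-P),np.arctan2(*(K-P)[::-1]),'disc',D.round(3),D.mean(0), np.linalg.norm(D.mean(0)-P))
for n,(u,v,z) in dict(mug=(352,242,.085),brick=(243,281,.065),jar=(226,153,.05),bottle=(185,190,.1),match=(193,243,.022),tin=(347,130,.1),amber=(485,265,.1)).items(): print(n,ray(d,u,v,z).round(3))
E
```

```text
trough [[0.711 0.204]
 [0.704 0.084]
 [0.348 0.113]
 [0.356 0.23 ]] [0.53  0.158]
[np.float64(0.12), np.float64(0.357), np.float64(0.117), np.float64(0.356)]
yaw -0.07749145292824475
grip [0.48230657 0.3559325 ] 0.06699631215678707 yaw 0.3815557559357772
briq [[0.638 0.17 ]
 [0.64  0.124]
 [0.601 0.178]
 [0.594 0.123]
 [0.558 0.183]
 [0.551 0.131]]
stove [[ 0.529 -0.124]
 [ 0.548 -0.428]
 [ 0.688 -0.278]
 [ 0.389 -0.275]] [ 0.53884324 -0.27578919] [ 0.53826578 -0.2763973 ]
pivot [ 0.52316903 -0.18103829] knob [ 0.57036391 -0.29930568] 0.12733629461089985 -1.1911071925502028 disc [[ 0.555 -0.188]
 [ 0.558 -0.359]
 [ 0.643 -0.275]
 [ 0.471 -0.274]] [ 0.5566211  -0.27377784] 0.09858836547313157
mug [ 0.391 -0.042  0.085]
brick [0.262 0.297 0.065]
jar [0.676 0.376 0.05 ]
bottle [0.542 0.486 0.1  ]
match [0.377 0.477 0.022]
tin [ 0.747 -0.021  0.1  ]
amber [ 0.329 -0.448  0.1  ]
```

```bash
cat >> h.py <<'E'
def st():
    o=observe(); M=R.from_quat(o['orientation']).as_matrix(); psi=np.arctan2(M[1,0],M[0,0])
    print('t',round(o['clock'],2),'pos',np.round(o['tool_pos'],4),'psi',round(psi,4),'gap',round(o['finger_gap'],4),'F',np.round(o['force'],1),'M',np.round(o['moment'],2),'q',np.round(o['q'],2),'tilt',np.round(M[2,1]+1,5)); return np.array(o['tool_pos']),psi
def conv(targets,base=None):
    p,psi=base if base is not None else st()
    X=np.array([np.cos(psi),np.sin(psi),0]);Z=np.array([-np.sin(psi),np.cos(psi),0])
    for t in targets:
        s=np.array(t[:3])-p; dt=-np.degrees((t[3]-psi+np.pi)%(2*np.pi)-np.pi)
        print(f'{s@X:.3f}, {-s[2]:.3f}, {s@Z:.3f}, {dt:.1f}')
P=np.array([.523,-.181])
S=np.array([.5385,-.276])
def arc(c,z): # cover angle -> target
    a=-1.409+c; return [*(P+.13*np.array([np.cos(a),np.sin(a)])),z,a+np.pi/2]
E
python3 - <<'E'
from h import *
conv([arc(.218,.36),arc(.218,.226)])
E
```

```text
t 0.15 pos [0.1881 0.6217 0.2303] psi 1.277 gap 0.0856 F [ 0.2 -0.  -0.4] M [ 0.03 -0.03  0.04] q [ 1.19  0.12  1.65  0.    1.37 -0.08] tilt 0.0
-0.773, -0.130, -0.634, 51.4
-0.773, 0.004, -0.634, 51.4
```

Emit:
drive_tool --series '[1,0,-0.06,0,0,1,0,-0.12,0,0,1,-0.04,-0.13,-0.035,5,1,-0.08,-0.13,-0.07,10,1,-0.12,-0.13,-0.1,15,1,-0.165,-0.13,-0.135,20,1,-0.21,-0.13,-0.17,26,1,-0.255,-0.13,-0.21,32]' --force 20

```text
clock: 1.15
tool_pos: [0.3155, 0.3155, 0.3611]
orientation: [0.662, 0.248, -0.248, -0.662]
force: [0.8, -1.1, 0.8]
finger_gap: 0.0853
```

```bash
python3 - <<'E'
from h import *
conv([arc(.218,.36),arc(.218,.226)])
E
```

```text
t 1.15 pos [0.3155 0.3155 0.3611] psi 0.7161 gap 0.0853 F [ 0.8 -1.1  0.8] M [ 0.04 -0.01  0.01] q [ 0.67 -0.39  1.9  -0.    1.63 -0.05] tilt 0.0
-0.212, 0.001, -0.634, 19.3
-0.212, 0.135, -0.634, 19.3
```

Emit:
drive_tool --series '[1,-0.018,0,-0.053,2,1,-0.036,0,-0.11,4,1,-0.056,0,-0.167,7,1,-0.075,0,-0.225,10,1,-0.095,0,-0.282,13,1,-0.114,0,-0.34,15,1,-0.133,0,-0.398,17,1,-0.15,0,-0.45,19.3]'

```text
clock: 2.15
tool_pos: [0.499, -0.1225, 0.361]
orientation: [-0.694, -0.133, 0.133, 0.695]
force: [-0.1, -0.0, 0.5]
finger_gap: 0.0855
```

```bash
python3 - <<'E'
from h import *
conv([arc(.218,.36),arc(.218,.226)])
E
```

```text
t 2.15 pos [ 0.499  -0.1225  0.361 ] psi 0.3793 gap 0.0855 F [-0.1 -0.   0.5] M [ 0.01 -0.03  0.01] q [-0.35 -0.23  1.78  0.    1.6  -0.72] tilt 0.0
0.001, 0.001, -0.193, -0.0
0.001, 0.135, -0.193, -0.0
```

Emit:
drive_tool --series '[1,0,0,-0.05,0,1,0,0,-0.1,0,1,0,0,-0.15,0,1,0,0,-0.193,0,1,0,0.01,-0.193,0,1,0,0.02,-0.193,0,1,0,0.03,-0.193,0,1,0,0.03,-0.193,0]'

```text
clock: 3.15
tool_pos: [0.57, -0.298, 0.33]
orientation: [-0.694, -0.134, 0.135, 0.695]
force: [0.2, 0.2, -0.0]
finger_gap: 0.0852
```

```bash
python3 - <<'E'
from h import *
conv([arc(.218,.226)])
d=snap('wrist','w1'); print(proj(d,[.5714,-.3018,.262]),proj(d,[*P,.216]))
E
```

```text
t 3.15 pos [ 0.57  -0.298  0.33 ] psi 0.3828 gap 0.0852 F [ 0.2  0.2 -0. ] M [ 0.   -0.03 -0.05] q [-0.57  0.07  1.55  0.    1.53 -0.95] tilt 0.0
-0.000, 0.104, -0.004, 0.2
[323.00850777 214.93406106] [323.13630771  43.02542778]
```

View pics/w1.png

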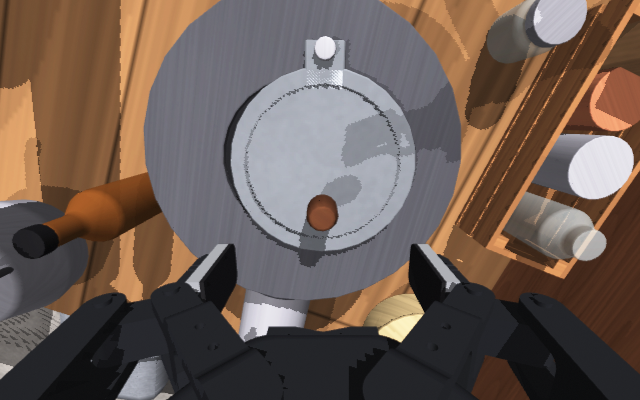

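The knob top is at (322,211) and the pin at (324,48), within 5 px of where I predicted them. I'll descend and grip.

Emit:
drive_tool --series '[1,0,0.05,-0.003,0,1,0,0.09,-0.003,0,1,0,0.103,-0.003,0,0.3,0,0.103,-0.003,0,-0.3,0,0.103,-0.003,0,-0.8,0,0.103,-0.003,0,-0.8,0,0.103,-0.003,0,-0.8,0,0.103,-0.003,0]'

```text
clock: 4.2
tool_pos: [0.5724, -0.3027, 0.2306]
orientation: [0.695, 0.135, -0.133, -0.693]
force: [-1.2, 0.1, 4.7]
finger_gap: 0.0253
```

```bash
python3 - <<'E'
from h import *
b=st()
c0=.218
conv([arc(c,b[0][2]) for c in np.array([.05,.15,.3,.45,.6,.75,.9,1.0])+c0],b)
E
```

```text
t 4.2 pos [ 0.5724 -0.3027  0.2306] psi 0.3817 gap 0.0253 F [-1.2  0.1  4.7] M [0.03 0.21 0.01] q [-0.57  0.12  1.66 -0.    1.36 -0.95] tilt 1e-05
0.006, -0.000, 0.002, -2.8
0.019, -0.000, 0.003, -8.5
0.038, -0.000, 0.007, -17.1
0.056, -0.000, 0.014, -25.7
0.073, -0.000, 0.024, -34.3
0.088, -0.000, 0.036, -42.9
0.101, -0.000, 0.050, -51.5
0.109, -0.000, 0.061, -57.2
```

Emit:
drive_tool --series '[-0.8,0.006,0,0.001,-2.8,-0.8,0.019,0,0.002,-8.5,-0.8,0.038,0,0.006,-17,-0.8,0.056,0,0.013,-25.7,-0.8,0.073,0,0.023,-34,-0.8,0.088,0,0.035,-43,-0.8,0.101,0,0.049,-51.5,-0.8,0.109,0,0.06,-57]'

```text
clock: 5.2
tool_pos: [0.6521, -0.2069, 0.2306]
orientation: [0.547, 0.451, -0.45, -0.543]
force: [0.8, -4.9, 4.7]
finger_gap: 0.0253
```

```bash
python3 - <<'E'
from h import *
b=st()
d=b[0][:2]-P; c0=np.arctan2(d[1],d[0])+1.409; print(c0,np.linalg.norm(d))
conv([arc(c,b[0][2]) for c in c0+np.array([.08,.2,.35,.5,.6,.68,.72,.72])],b)
E
```

```text
t 5.2 pos [ 0.6521 -0.2069  0.2306] psi 1.3805 gap 0.0253 F [ 0.8 -4.9  4.7] M [-0.65 -0.13  0.25] q [-0.38  0.19  1.57 -0.    1.37 -1.76] tilt 2e-05
1.2110036476806136 0.13170939424900394
0.010, -0.000, 0.002, -4.1
0.026, -0.000, 0.004, -11.0
0.045, -0.000, 0.009, -19.6
0.062, -0.000, 0.017, -28.2
0.074, -0.000, 0.024, -33.9
0.082, -0.000, 0.030, -38.5
0.086, -0.000, 0.033, -40.8
0.086, -0.000, 0.033, -40.8
```

Emit:
drive_tool --series '[-0.8,0.01,0,0.002,-4,-0.8,0.026,0,0.004,-11,-0.8,0.045,0,0.009,-19.6,-0.8,0.062,0,0.017,-28,-0.8,0.074,0,0.024,-34,-0.8,0.086,0,0.033,-41,1,0.086,0,0.033,-41,1,0.086,0,0.033,-41]'

```text
clock: 6.2
tool_pos: [0.6346, -0.1152, 0.2278]
orientation: [-0.354, -0.612, 0.612, 0.355]
force: [-0.0, -0.9, -0.7]
finger_gap: 0.0609
```

```bash
python3 - <<'E'
from h import *
b=st()
d=b[0][:2]-P; c0=np.arctan2(d[1],d[0])+1.409; print(c0,np.linalg.norm(d))
h=.3816; hx=np.array([np.cos(h),np.sin(h)])
psi=h-np.pi/2
print('at psi',psi)
# grasp near bar front; bar centre .4823,.3559
g=np.array([.4823,.3559])+.022*hx
conv([[*g,.36,h+np.pi/2],[*g,.36,h-np.pi/2]],b)
E
```

```text
t 6.2 pos [ 0.6346 -0.1152  0.2278] psi 2.0903 gap 0.0609 F [-0.  -0.9 -0.7] M [ 0.01 -0.05  0.03] q [-0.26  0.12  1.67  0.    1.36 -2.35] tilt 0.0
1.9418225011571426 0.12954431755813933
at psi -1.1891963267948966
0.482, -0.132, -0.123, 7.9
0.482, -0.132, -0.123, -172.1
```

Emit:
drive_tool --series '[1,0,-0.05,0,0,1,0,-0.1,0,0,1,0.05,-0.132,-0.013,1,1,0.107,-0.132,-0.027,2,1,0.165,-0.132,-0.042,3,1,0.223,-0.132,-0.057,4,1,0.282,-0.132,-0.072,5,1,0.341,-0.132,-0.087,6]'

```text
clock: 7.2
tool_pos: [0.5399, 0.2254, 0.3599]
orientation: [-0.386, -0.592, 0.592, 0.387]
force: [0.5, 0.2, 0.9]
finger_gap: 0.0856
```

Emit:
drive_tool --series '[1,0.055,0,-0.01,1,1,0.11,0,-0.022,1.9,1,0.135,0,-0.035,1.9,1,0.135,0.03,-0.035,1.9,1,0.135,0.06,-0.035,1.9,1,0.135,0.09,-0.035,1.9,1,0.135,0.11,-0.035,1.9,1,0.135,0.11,-0.035,1.9]'

```text
clock: 8.2
tool_pos: [0.5171, 0.3609, 0.2478]
orientation: [-0.395, -0.585, 0.587, 0.397]
force: [0.1, -0.0, 0.1]
finger_gap: 0.0854
```

```bash
python3 - <<'E'
from h import *
h=.3816; hx=np.array([np.cos(h),np.sin(h)])
g=np.array([.4823,.3559])+.022*hx
conv([[*g,.077,h+np.pi/2]])
d=snap('wrist','w2')
hy=np.array([-hx[1],hx[0]]);c=np.array([.4823,.3559])
for a,b in [(.0355,.011),(.0355,-.011),(-.0355,-.011),(-.0355,.011)]: print(proj(d,[*(c+a*hx+b*hy),.108]).round())
snap('top','t2')
E
```

```text
t 8.2 pos [0.5171 0.3609 0.2478] psi 1.9533 gap 0.0854 F [ 0.1 -0.   0.1] M [-0.    0.03 -0.03] q [ 0.52  0.07  1.68  0.    1.4  -1.43] tilt 1e-05
0.008, 0.171, 0.012, 0.1
[343. 192.]
[321. 192.]
[321. 119.]
[344. 119.]
```

View pics/w2.png

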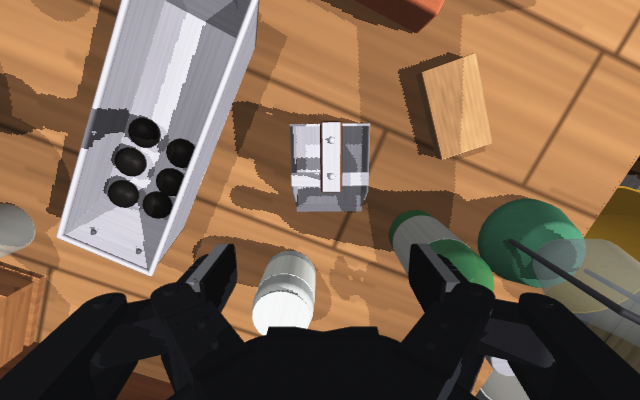

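View pics/t2.png

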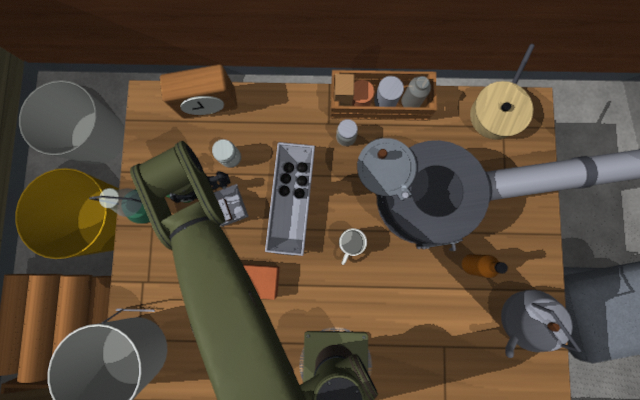

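```bash
python3 - <<'E'
from h import *
d=load('top0'); print(ray(d,158,181,.23), ray(d,196,189,.03))
d=load('wrist0') if 0 else load('w2'); s=load('scene0')
print(ray(s,482,252,.23), ray(s,460,318,0.01))
crop('scene0',430,230,510,330,6,'cb')
E
```

```text
[0.54731699 0.51464394 0.23      ] [0.55616928 0.4754397  0.03      ]
[0.5559954 0.512686  0.23     ] [0.56651342 0.52327704 0.01      ]
```

View pics/cb.png

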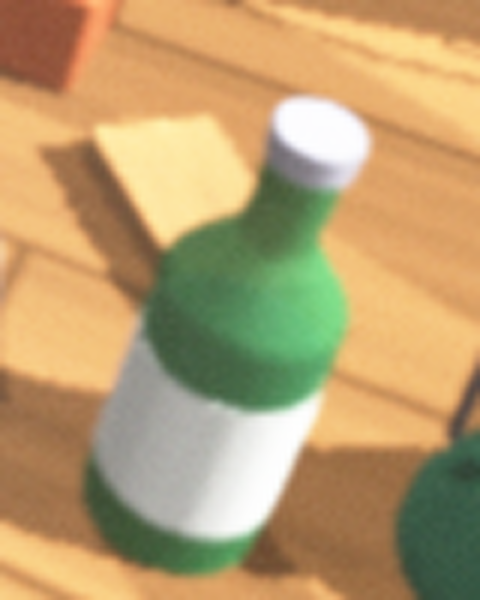

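Emit:
drive_tool --series '[1,0.008,0.03,0.012,0,1,0.008,0.08,0.012,0,1,0.008,0.13,0.012,0,1,0.008,0.16,0.012,0,1,0.008,0.17,0.012,0,0,0.008,0.17,0.012,0,-0.9,0.008,0.17,0.012,0,-0.9,0.008,0.17,0.012,0]' --force 60

```text
clock: 9.3
tool_pos: [0.5047, 0.3651, 0.0824]
orientation: [0.396, 0.587, -0.585, -0.395]
force: [-0.3, -0.3, -0.1]
finger_gap: 0.0323
```

```bash
python3 - <<'E'
from h import *
st()
E
```

```text
t 9.3 pos [0.5047 0.3651 0.0824] psi 1.9542 gap 0.0323 F [-0.3 -0.3 -0.1] M [ 0.04 -0.04 -0.  ] q [ 0.54  0.2   1.83 -0.    1.11 -1.41] tilt 1e-05
```

Emit:
drive_tool --series '[-0.9,0,0,0,0,-0.9,0,0,0,0,-0.9,0,-0.01,0,0,-0.9,0,-0.03,0,0,-0.9,0,-0.06,0,0,-0.9,0,-0.1,0,0,-0.9,0,-0.12,0,0,-0.9,0,-0.12,0,0]'

```text
clock: 10.3
tool_pos: [0.5045, 0.365, 0.2027]
orientation: [0.396, 0.587, -0.585, -0.395]
force: [0.8, -0.3, -3.8]
finger_gap: 0.0208
```

```bash
cat >> h.py <<'E'
TC=np.array([.530,.158]); TH=-.0775
def tr(x,z,y=0.):
    c,s=np.cos(TH),np.sin(TH); return [TC[0]+c*x-s*y,TC[1]+s*x+c*y,z,TH+np.pi/2]
E
python3 - <<'E'
from h import *
conv([tr(-.068,.205),tr(-.068,.085)])
snap('scene','s3');snap('wrist','w3')
E
```

```text
t 10.3 pos [0.5045 0.365  0.2027] psi 1.9542 gap 0.0208 F [ 0.8 -0.3 -3.8] M [ 0.04  0.01 -0.01] q [ 0.54  0.08  1.74  0.    1.31 -1.41] tilt 1e-05
-0.171, -0.002, 0.115, 26.4
-0.171, 0.118, 0.115, 26.4
```

View pics/s3.png

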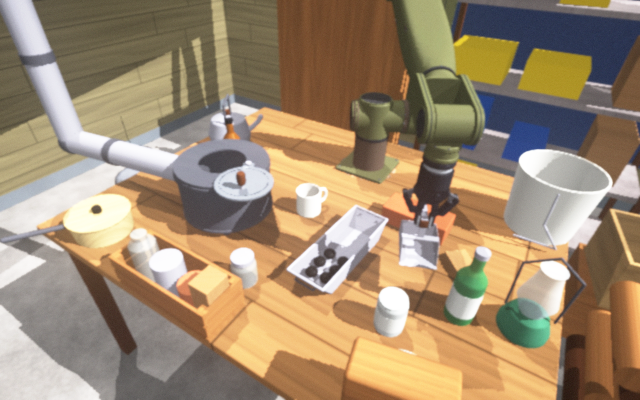

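View pics/w3.png

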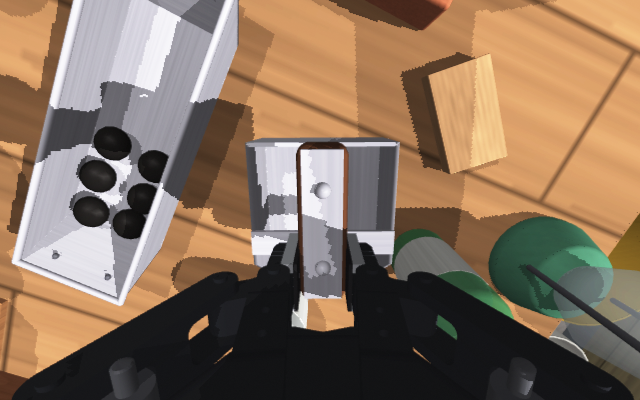

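Emit:
drive_tool --series '[-0.9,-0.03,0,0.02,4,-0.9,-0.07,0,0.047,11,-0.9,-0.11,0,0.075,18,-0.9,-0.15,0,0.1,24,-0.9,-0.171,0,0.115,26.4,-0.9,-0.171,0.02,0.115,26.4,-0.9,-0.171,0.04,0.115,26.4,-0.9,-0.171,0.04,0.115,26.4]'

```text
clock: 11.4
tool_pos: [0.4584, 0.1628, 0.156]
orientation: [-0.517, -0.478, 0.483, 0.52]
force: [-0.2, -0.6, -3.9]
finger_gap: 0.0211
```

```bash
python3 - <<'E'
from h import *
conv([tr(-.068,.085)])
d=snap('wrist','w4')
# trough rim/inner floor predicted
for x,y,z in [(-.175,.055,.058),(-.175,-.055,.058),(.175,.055,.058),(.175,-.055,.058),(.13,.055,.003),(.13,-.055,.003)]: print(proj(d,tr(x,z,y)[:3]).round())
E
```

```text
t 11.4 pos [0.4584 0.1628 0.156 ] psi 1.4943 gap 0.0211 F [-0.2 -0.6 -3.9] M [ 0.02 -0.02  0.01] q [ 0.23 -0.18  2.08  0.    1.25 -1.26] tilt 3e-05
0.001, 0.071, -0.004, 0.1
[396.  73.]
[254.  73.]
[375. 421.]
[274. 421.]
[369. 348.]
[279. 348.]
```

View pics/w4.png

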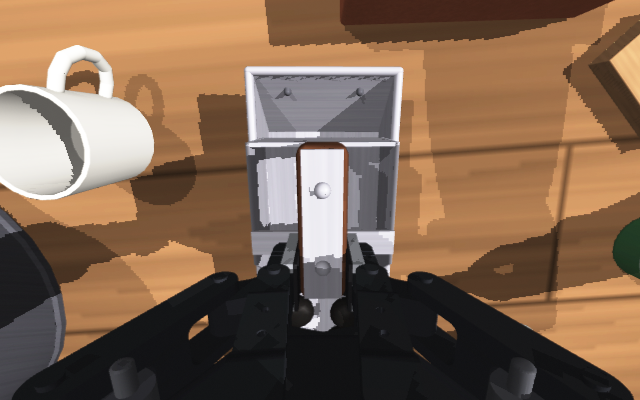

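Emit:
drive_tool --series '[-0.9,0.002,0.02,-0.003,0,-0.9,0.002,0.04,-0.003,0,-0.9,0.002,0.055,-0.003,0,-0.9,0.002,0.064,-0.003,0,-0.9,0.002,0.068,-0.003,0,-0.9,0.002,0.07,-0.003,0,-0.9,0.002,0.071,-0.003,0,-0.9,0.002,0.071,-0.003,0]'

```text
clock: 12.45
tool_pos: [0.4644, 0.1646, 0.0897]
orientation: [0.519, 0.48, -0.48, -0.519]
force: [0.4, 0.1, -2.8]
finger_gap: 0.0208
```

```bash
python3 - <<'E'
from h import *
conv([tr(-.068,.085)])
d=snap('wrist','w5')
E
```

```text
t 12.45 pos [0.4644 0.1646 0.0897] psi 1.4933 gap 0.0208 F [ 0.4  0.1 -2.8] M [ 0.05 -0.05  0.  ] q [ 0.23 -0.09  2.12 -0.    1.11 -1.26] tilt 0.0
-0.002, 0.005, 0.002, 0.0
```

View pics/w5.png

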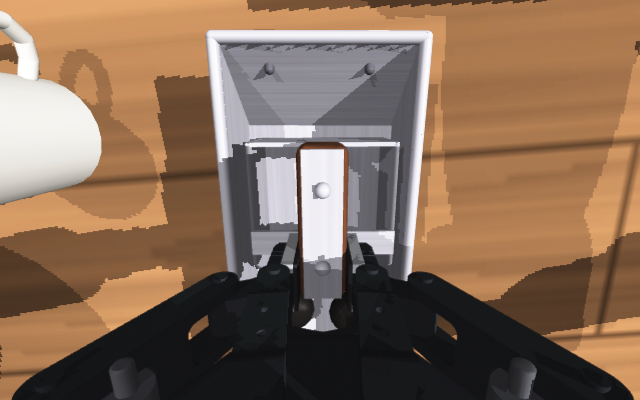

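Emit:
drive_tool --series '[-0.9,-0.001,0,0,0,-0.9,-0.001,0,0,0,-0.9,-0.001,0,0,0,-0.9,-0.001,0.001,0,0,-0.9,-0.001,0.002,0,0,-0.9,-0.001,0.003,0,0,-0.9,-0.001,0.004,0,0,-0.9,-0.001,0.004,0,0]'

```text
clock: 13.5
tool_pos: [0.464, 0.1636, 0.0853]
orientation: [-0.519, -0.48, 0.48, 0.519]
force: [-0.1, -0.1, -2.3]
finger_gap: 0.0214
```

```bash
python3 - <<'E'
from h import *
conv([tr(-.068,.085)])
E
```

```text
t 13.5 pos [0.464  0.1636 0.0853] psi 1.4934 gap 0.0214 F [-0.1 -0.1 -2.3] M [ 0.02 -0.04  0.  ] q [ 0.23 -0.09  2.12 -0.    1.11 -1.26] tilt 0.0
-0.000, 0.000, 0.002, 0.0
```

Emit:
drive_tool --series '[-0.9,0,0.001,0,0,-0.9,0,0.002,0,0,-0.9,0,0.003,0,0,-0.9,0,0.004,0,0,-0.9,0,0.005,0,0,-0.9,0,0.005,0,0,-0.9,0,0.005,0,0,-0.9,0,0.005,0,0]'

```text
clock: 14.5
tool_pos: [0.4651, 0.164, 0.085]
orientation: [0.519, 0.481, -0.48, -0.519]
force: [-12.0, -2.6, 24.2]
finger_gap: 0.0213
```

```bash
python3 - <<'E'
from h import *
conv([tr(-.068,.085)])
E
```

```text
t 14.5 pos [0.4651 0.164  0.085 ] psi 1.4935 gap 0.0213 F [-12.   -2.6  24.2] M [-0.44  1.93 -0.04] q [ 0.23 -0.09  2.12 -0.    1.1  -1.26] tilt 0.0
-0.001, -0.000, 0.003, 0.0
```

Emit:
drive_tool --series '[-0.9,0,-0.0035,0,0,-0.9,0,-0.0035,-0.005,0,-0.9,0,-0.0035,-0.015,0,-0.9,0,-0.0035,-0.03,0,-0.9,0,-0.0035,-0.045,0,-0.9,0,-0.0035,-0.06,0,-0.9,0,-0.0035,-0.07,0,-0.9,0,-0.0035,-0.075,0]'

```text
clock: 15.5
tool_pos: [0.5393, 0.1582, 0.0851]
orientation: [-0.519, -0.48, 0.48, 0.519]
force: [-6.9, -0.2, 9.4]
finger_gap: 0.0208
```

```bash
python3 - <<'E'
from h import *
conv([tr(-.068+.124,.085)])
snap('scene','s6');snap('top','t6');crop('scene0',0,0,2,2,1,'x');crop('s6',280,200,400,300,6,'s6c');crop('t6',255,135,325,260,4.6,'t6c')
E
```

```text
t 15.5 pos [0.5393 0.1582 0.0851] psi 1.4932 gap 0.0208 F [-6.9 -0.2  9.4] M [ 0.07  1.04 -0.02] q [ 0.19  0.07  1.97  0.    1.1  -1.3 ] tilt 0.0
-0.001, 0.000, -0.047, -0.0
```

View pics/s6c.png

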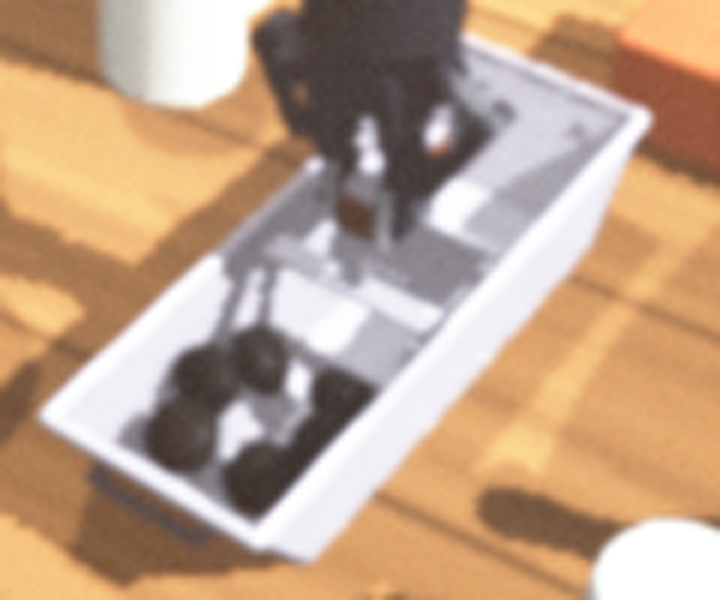

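View pics/t6c.png

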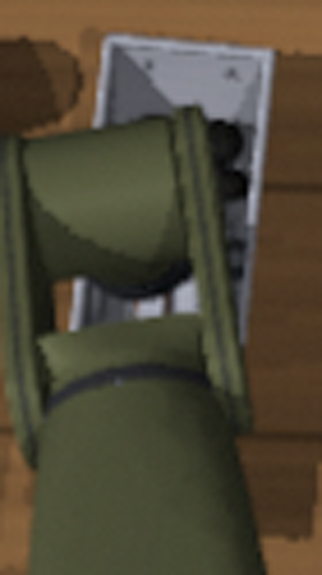

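Emit:
drive_tool --series '[-0.9,-0.001,0,-0.004,0,-0.9,-0.001,0,-0.01,0,-0.9,-0.001,0,-0.018,0,-0.9,-0.001,0,-0.026,0,-0.9,-0.001,0,-0.034,0,-0.9,-0.001,0,-0.042,0,-0.9,-0.001,0,-0.047,0,-0.9,-0.001,0,-0.047,0]'

```text
clock: 16.6
tool_pos: [0.5862, 0.1536, 0.085]
orientation: [-0.519, -0.481, 0.48, 0.519]
force: [-4.2, 1.0, 8.3]
finger_gap: 0.0211
```

```bash
python3 - <<'E'
from h import *
conv([tr(-.068+.124,.085)])
snap('scene','s7');crop('s7',280,200,400,300,6,'s7c')
E
```

```text
t 16.6 pos [0.5862 0.1536 0.085 ] psi 1.4934 gap 0.0211 F [-4.2  1.   8.3] M [0.04 0.55 0.01] q [ 0.17  0.16  1.87  0.    1.11 -1.33] tilt 0.0
0.000, 0.000, 0.000, 0.0
```

View pics/s7c.png

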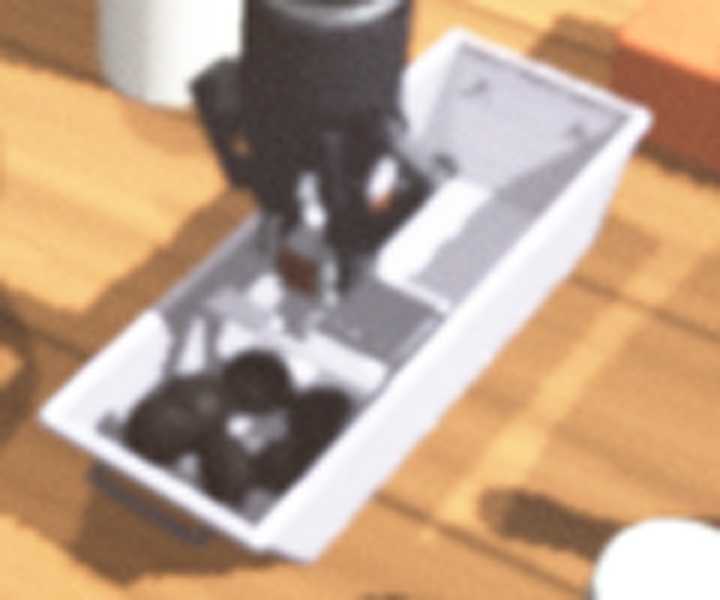

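```bash
python3 - <<'E'
from h import *
d=load('s7')
for x,y,z in [(.121,.046,.003),(.121,-.046,.003),(.065,.046,.053),(.065,-.046,.053),(.13,.055,.003),(.13,-.055,.003),(.121,0,.016),(.1,.02,.018),(.1,-.02,.018)]: print((x,y,z),((proj(d,tr(x,z,y)[:3])-[280,200])*6).round())
E
```

```text
(0.121, 0.046, 0.003) [303. 525.]
(0.121, -0.046, 0.003) [144. 433.]
(0.065, 0.046, 0.053) [376. 377.]
(0.065, -0.046, 0.053) [215. 292.]
(0.13, 0.055, 0.003) [308. 547.]
(0.13, -0.055, 0.003) [118. 436.]
(0.121, 0, 0.016) [222. 459.]
(0.1, 0.02, 0.018) [283. 449.]
(0.1, -0.02, 0.018) [214. 410.]
```

Emit:
drive_tool --series '[-0.9,0,0,-0.003,0,-0.9,0,0,-0.006,0,-0.9,0,0,-0.006,0,-0.9,0,-0.001,-0.002,0,-0.9,0,-0.001,0.01,0,-0.9,0,-0.001,0.03,0,-0.9,0,-0.001,0.06,0,-0.9,0,-0.001,0.06,0]'

```text
clock: 17.65
tool_pos: [0.5232, 0.158, 0.0853]
orientation: [-0.518, -0.48, 0.481, 0.519]
force: [-3.1, 0.5, 4.1]
finger_gap: 0.0212
```

```bash
python3 - <<'E'
from h import *
b=st()
d=snap('scene','s8');crop('s8',280,200,400,300,6,'s8c')
x=(b[0][0]-TC[0])*np.cos(TH)+(b[0][1]-TC[1])*np.sin(TH); print(x)
l=x+.063
for a,y,z in [(l,.046,.003),(l,-.046,.003),(l-.06,.046,.053),(l-.06,-.046,.053),(l-.019,0,.018),(l-.038,0,.018)]: print((a,y,z),((proj(d,tr(a,z,y)[:3])-[280,200])*6).round())
E
```

```text
t 17.65 pos [0.5232 0.158  0.0853] psi 1.494 gap 0.0212 F [-3.1  0.5  4.1] M [0.02 0.34 0.05] q [ 0.19  0.04  2.    0.    1.11 -1.3 ] tilt 0.0
-0.006744378507583354
(np.float64(0.05625562149241665), 0.046, 0.003) [379. 439.]
(np.float64(0.05625562149241665), -0.046, 0.003) [223. 355.]
(np.float64(-0.00374437850758335), 0.046, 0.053) [453. 294.]
(np.float64(-0.00374437850758335), -0.046, 0.053) [296. 215.]
(np.float64(0.03725562149241665), 0, 0.018) [323. 352.]
(np.float64(0.01825562149241665), 0, 0.018) [344. 330.]
```

View pics/s8c.png

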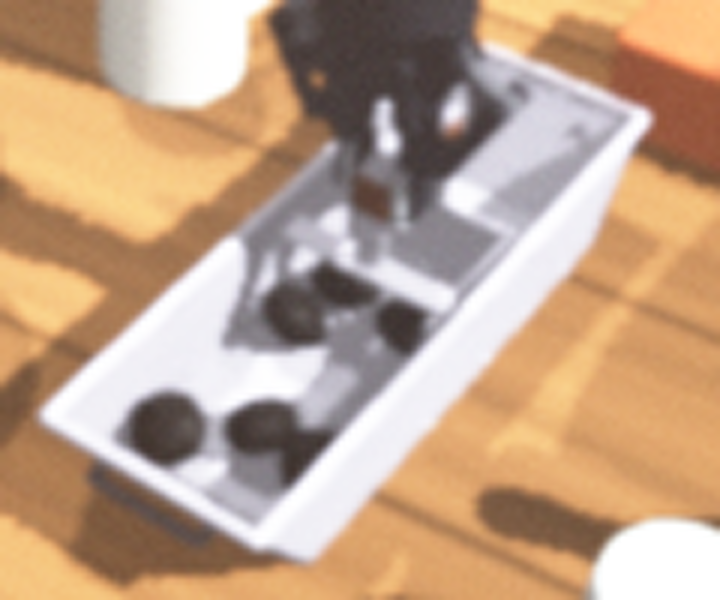

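Three briquettes sit well inside the scoop, at (292,310), (340,285) and (405,325) in the crop. The other three are left at the far end of the trough. I'll lift gently.

Emit:
drive_tool --series '[-0.9,0,-0.003,0,0,-0.9,0,-0.01,0,0,-0.9,0,-0.025,0,0,-0.9,0,-0.045,0,0,-0.9,0,-0.07,0,0,-0.9,0,-0.1,0,0,-0.9,0,-0.13,0,0,-0.9,0,-0.155,0,0]' --force 80

```text
clock: 18.7
tool_pos: [0.5263, 0.1579, 0.243]
orientation: [0.52, 0.481, -0.479, -0.518]
force: [0.9, -0.0, -4.3]
finger_gap: 0.0206
```

```bash
python3 - <<'E'
from h import *
b=st()
d=snap('scene','s9');crop('s9',270,120,400,240,5.5,'s9c')
conv([[.523,-.275,.335,TH+np.pi/2]],b)
E
```

```text
t 18.7 pos [0.5263 0.1579 0.243 ] psi 1.4934 gap 0.0206 F [ 0.9 -0.  -4.3] M [0.04 0.01 0.  ] q [ 0.19 -0.11  1.86  0.    1.38 -1.3 ] tilt 0.0
-0.432, -0.092, -0.030, 0.0
```

View pics/s9c.png

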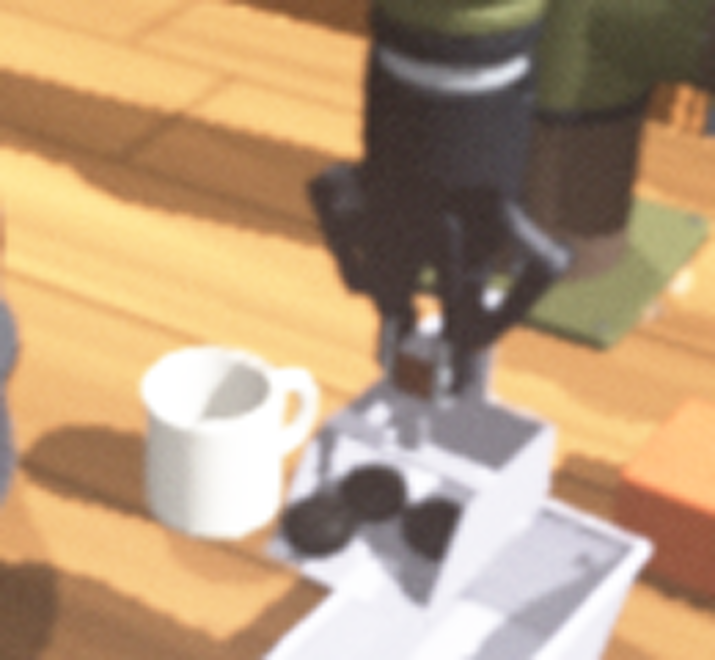

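Emit:
drive_tool --series '[-0.9,-0.004,-0.01,0,0,-0.9,-0.014,-0.03,-0.001,0,-0.9,-0.034,-0.05,-0.002,0,-0.9,-0.062,-0.07,-0.004,0,-0.9,-0.097,-0.085,-0.006,0,-0.9,-0.135,-0.092,-0.008,0,-0.9,-0.173,-0.092,-0.01,0,-0.9,-0.21,-0.092,-0.013,0]'

```text
clock: 19.75
tool_pos: [0.522, -0.055, 0.3331]
orientation: [0.52, 0.48, -0.48, -0.519]
force: [0.6, -0.1, -4.0]
finger_gap: 0.0209
```

Emit:
drive_tool --series '[-0.9,-0.038,0,-0.003,0,-0.9,-0.076,0,-0.005,0,-0.9,-0.114,0,-0.008,0,-0.9,-0.15,0,-0.011,0,-0.9,-0.182,0,-0.014,0,-0.9,-0.206,0,-0.016,0,-0.9,-0.217,0,-0.017,0,-0.9,-0.222,0,-0.017,0]'

```text
clock: 20.75
tool_pos: [0.5221, -0.2755, 0.3319]
orientation: [-0.519, -0.48, 0.48, 0.519]
force: [0.1, 0.2, -3.5]
finger_gap: 0.0204
```

```bash
python3 - <<'E'
from h import *
b=st()
d=snap('scene','s10');crop('s10',140,80,300,230,4.5,'s10c')
w=snap('wrist','w10');snap('top','t10')
conv([[.523,-.275,.29,TH+np.pi/2]],b)
for a in np.linspace(0,2*np.pi,8,endpoint=False): print(proj(w,[S[0]+.075*np.cos(a),S[1]+.075*np.sin(a),.2]).round())
E
```

```text
t 20.75 pos [ 0.5221 -0.2755  0.3319] psi 1.4931 gap 0.0204 F [ 0.1  0.2 -3.5] M [ 0.05  0.03 -0.03] q [-0.58 -0.05  1.66  0.    1.53 -2.07] tilt 0.0
0.001, 0.042, -0.001, -0.0
[330. 275.]
[379. 252.]
[400. 202.]
[376. 149.]
[318. 130.]
[264. 158.]
[250. 213.]
[278. 260.]
```

View pics/s10c.png

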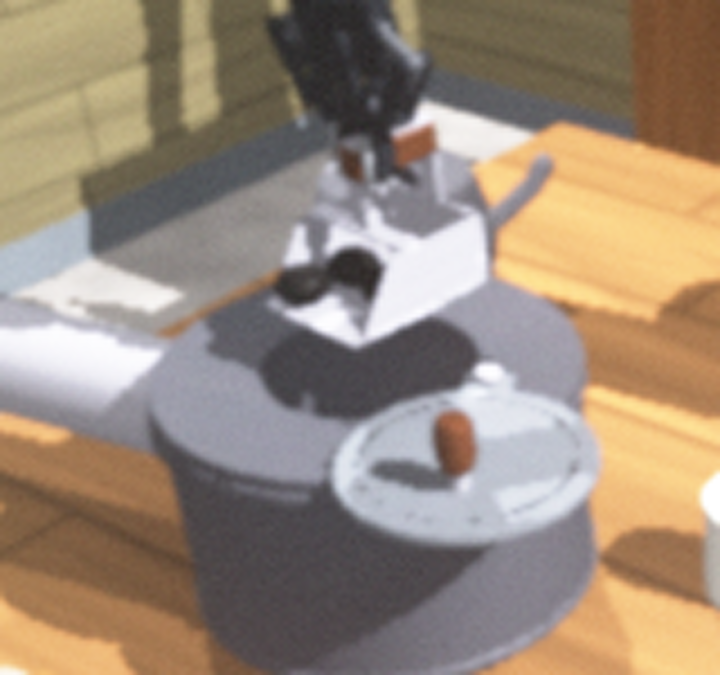

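View pics/w10.png

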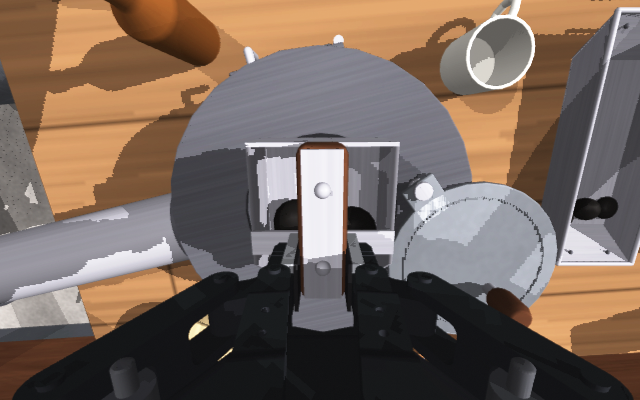

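Emit:
drive_tool --series '[-0.9,0,0.02,0,0,-0.9,0,0.038,0,0,-0.9,0,0.046,0,0,-0.9,0,0.052,-0.003,0,-0.9,0,0.057,-0.01,0,-0.9,0,0.062,-0.016,0,-0.9,0,0.062,-0.016,0,-0.9,0,0.062,-0.016,0]' --force 40

```text
clock: 21.9
tool_pos: [0.5401, -0.277, 0.2729]
orientation: [0.521, 0.481, -0.479, -0.517]
force: [1.1, 0.8, 4.7]
finger_gap: 0.0208
```

```bash
python3 - <<'E'
from h import *
b=st()
d=snap('scene','s11');crop('s11',140,80,300,230,4.5,'s11c')
E
```

```text
t 21.9 pos [ 0.5401 -0.277   0.2729] psi 1.4934 gap 0.0208 F [1.1 0.8 4.7] M [ 0.34  0.36 -0.11] q [-0.56  0.    1.71  0.    1.43 -2.06] tilt 2e-05
```

View pics/s11c.png

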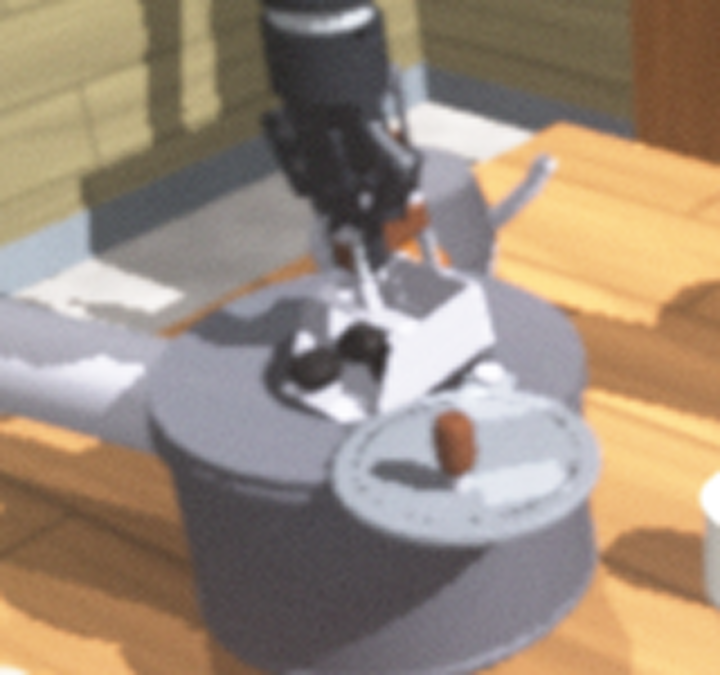

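The scoop is tilting about the hole's near edge as planned, so I'll continue the tip.

Emit:
drive_tool --series '[-0.9,0,0.006,-0.007,0,-0.9,0,0.012,-0.014,0,-0.9,0,0.018,-0.02,0,-0.9,0,0.026,-0.026,0,-0.9,0,0.034,-0.031,0,-0.9,0,0.042,-0.035,0,-0.9,0,0.049,-0.038,0,-0.9,0,0.049,-0.038,0]'

```text
clock: 22.95
tool_pos: [0.5811, -0.281, 0.226]
orientation: [0.524, 0.482, -0.478, -0.514]
force: [7.2, -0.7, 7.2]
finger_gap: 0.0206
```

```bash
python3 - <<'E'
from h import *
b=st()
d=snap('scene','s12');crop('s12',140,80,300,230,4.5,'s12c');snap('wrist','w12')
E
```

```text
t 22.95 pos [ 0.5811 -0.281   0.226 ] psi 1.4935 gap 0.0206 F [ 7.2 -0.7  7.2] M [-0.07 -0.72 -0.1 ] q [-0.53  0.11  1.68  0.    1.34 -2.03] tilt 0.00011
```

View pics/s12c.png

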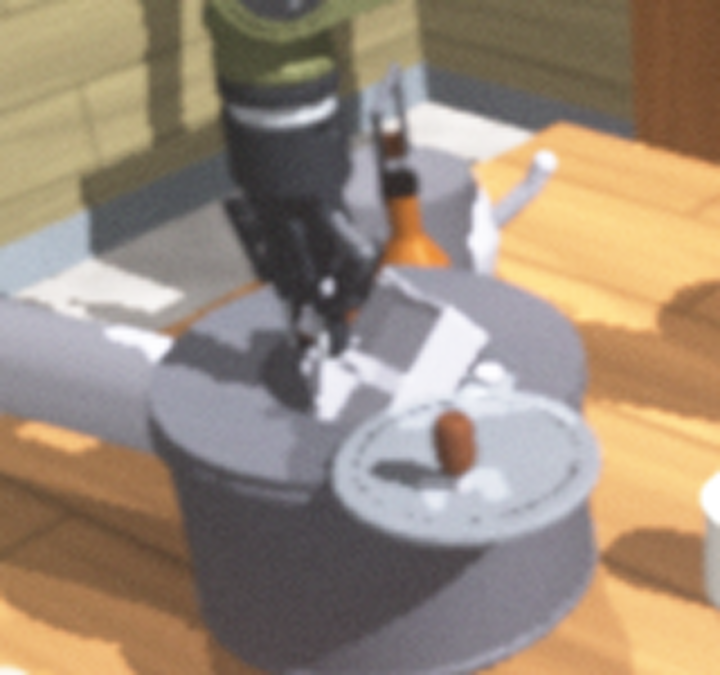

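View pics/w12.png

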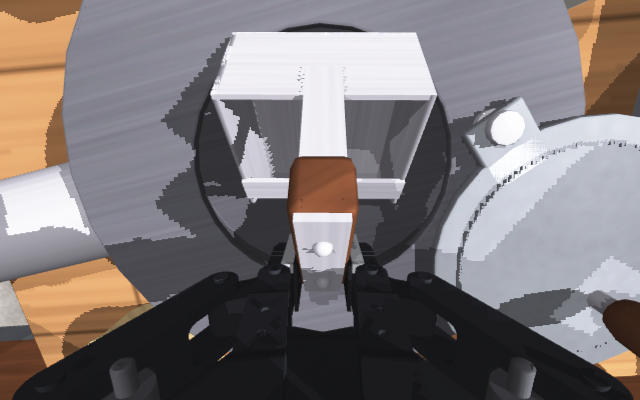

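Emit:
drive_tool --series '[-0.9,0,-0.012,0.012,0,-0.9,0,-0.024,0.025,0,-0.9,0,-0.036,0.038,0,-0.9,0,-0.048,0.05,0,-0.9,0,-0.055,0.062,0,-0.9,0,-0.058,0.07,0,-0.9,0,-0.06,0.08,0,-0.9,0,-0.06,0.08,0]'

```text
clock: 24.05
tool_pos: [0.4986, -0.2742, 0.2848]
orientation: [0.522, 0.482, -0.479, -0.516]
force: [4.3, -1.2, 7.6]
finger_gap: 0.0212
```

```bash
python3 - <<'E'
from h import *
b=st()
d=snap('scene','s13');crop('s13',140,80,300,230,4.5,'s13c');snap('wrist','w13')
E
```

```text
t 24.05 pos [ 0.4986 -0.2742  0.2848] psi 1.493 gap 0.0212 F [ 4.3 -1.2  7.6] M [-0.16 -1.27 -0.  ] q [-0.6  -0.09  1.78  0.    1.44 -2.09] tilt 5e-05
```

View pics/s13c.png

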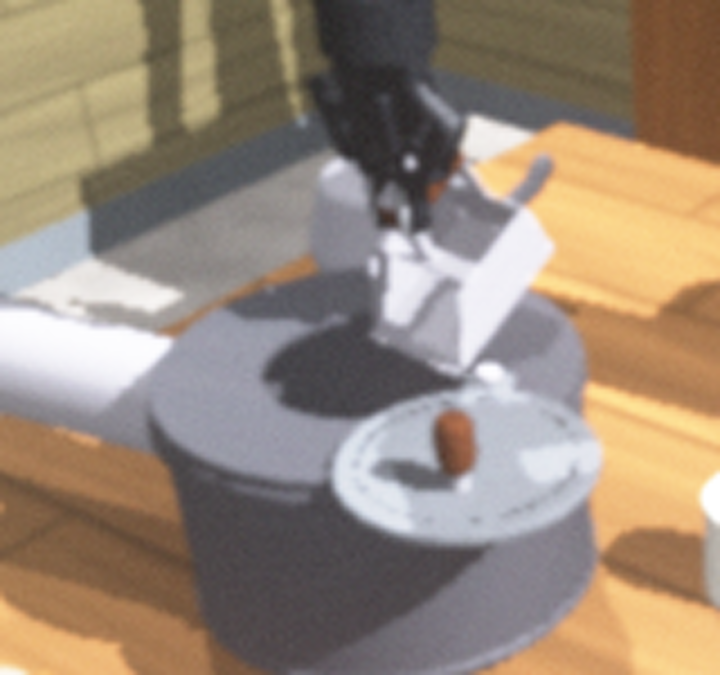

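View pics/w13.png

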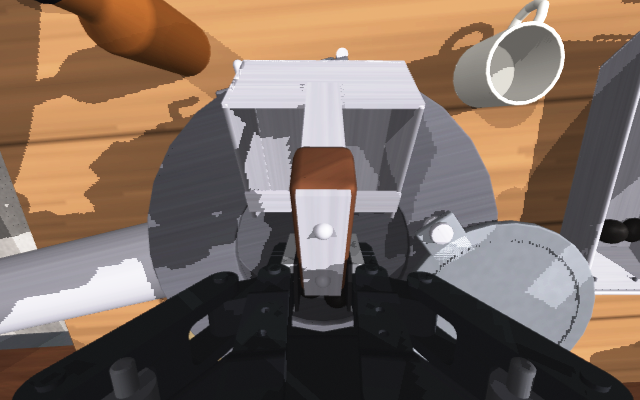

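Emit:
drive_tool --series '[-0.9,0,-0.001,0.009,0,-0.9,0,-0.001,0.018,0,-0.9,0,0,0.027,0,-0.9,0,0,0.036,0,-0.9,0,0.003,0.046,0,-0.9,0,0.006,0.055,0,-0.9,0,0.01,0.064,0,-0.9,0,0.01,0.064,0]'

```text
clock: 25.15
tool_pos: [0.4362, -0.27, 0.2785]
orientation: [0.524, 0.482, -0.478, -0.514]
force: [4.8, -0.4, 17.1]
finger_gap: 0.0207
```

```bash
python3 - <<'E'
from h import *
b=st()
d=snap('scene','s14');crop('s14',140,60,300,210,4.5,'s14c')
E
```

```text
t 25.15 pos [ 0.4362 -0.27    0.2785] psi 1.4931 gap 0.0207 F [ 4.8 -0.4 17.1] M [ 0.23 -1.07  0.  ] q [-0.66 -0.22  1.9   0.    1.44 -2.15] tilt 0.00012
```

View pics/s14c.png

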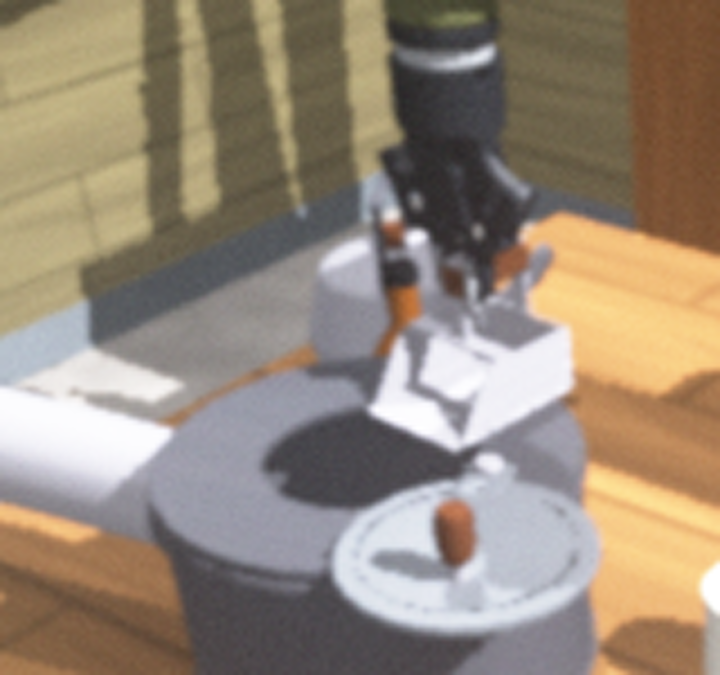

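Emit:
drive_tool --series '[-0.9,0,-0.03,0,0,-0.9,0.03,-0.06,0,0,-0.9,0.085,-0.06,0,-2,-0.9,0.14,-0.06,-0.002,-5,-0.9,0.2,-0.06,-0.006,-8,-0.9,0.26,-0.06,-0.01,-11,-0.9,0.32,-0.06,-0.014,-14,-0.9,0.38,-0.06,-0.018,-17]' --force 60

```text
clock: 26.2
tool_pos: [0.479, 0.1109, 0.3297]
orientation: [-0.441, -0.551, 0.553, 0.442]
force: [0.5, 0.1, -2.5]
finger_gap: 0.0205
```

```bash
python3 - <<'E'
from h import *
conv([[.505,.365,.2,1.954]])
snap('top','t15');crop('t15',370,110,500,240,5,'t15c')
crop('t15',255,135,325,260,4.6,'t15d')
E
```

```text
t 26.2 pos [0.479  0.1109 0.3297] psi 1.7918 gap 0.0205 F [ 0.5  0.1 -2.5] M [-0.03 -0.06 -0.04] q [ 0.12 -0.27  1.86 -0.    1.56 -1.67] tilt 0.0
0.242, 0.130, -0.081, -9.3
```

View pics/t15c.png

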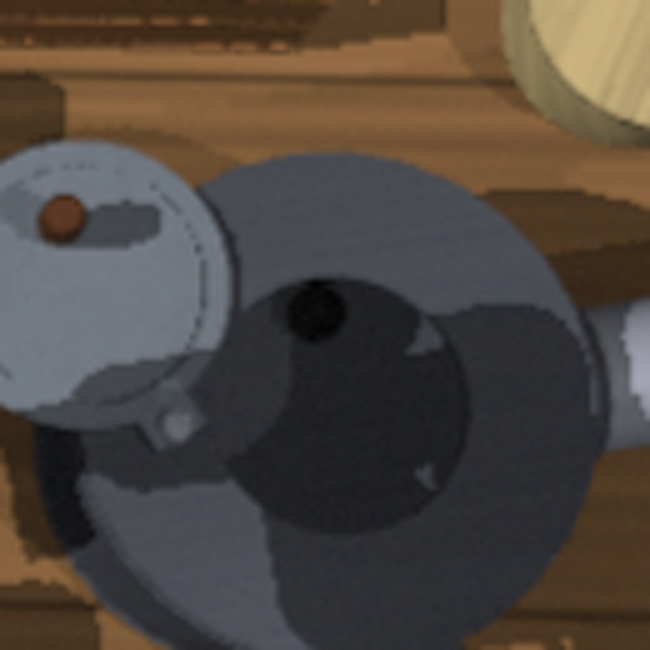

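View pics/t15.png

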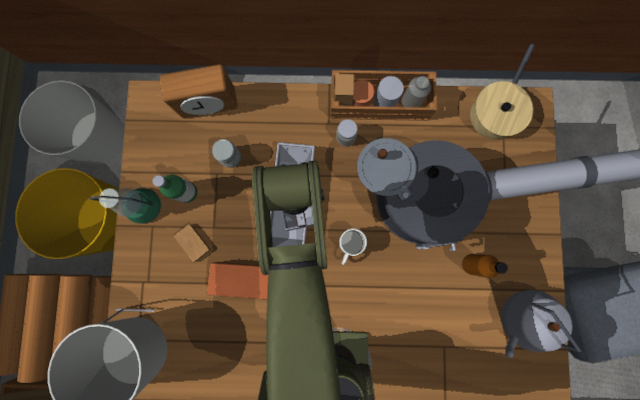

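Emit:
drive_tool --series '[-0.9,0.055,0,-0.018,-2,-0.9,0.11,0,-0.036,-4,-0.9,0.165,0,-0.055,-6,-0.9,0.215,0.01,-0.072,-8,-0.9,0.242,0.04,-0.081,-9.3,-0.9,0.242,0.09,-0.081,-9.3,-0.9,0.242,0.13,-0.081,-9.3,-0.9,0.242,0.15,-0.081,-9.3]'

```text
clock: 27.25
tool_pos: [0.5042, 0.3617, 0.1762]
orientation: [-0.395, -0.583, 0.588, 0.397]
force: [1.0, 0.1, -2.5]
finger_gap: 0.0207
```

```bash
python3 - <<'E'
from h import *
conv([[.505,.365,.082,1.954]])
snap('scene','s16');crop('s16',350,150,480,300,4.5,'s16c')
snap('top','t16');crop('t16',370,110,500,240,5,'t16c')
E
```

```text
t 27.25 pos [0.5042 0.3617 0.1762] psi 1.9527 gap 0.0207 F [ 1.   0.1 -2.5] M [-0.05  0.02 -0.02] q [ 0.54  0.1   1.77 -0.    1.28 -1.42] tilt 3e-05
0.003, 0.094, -0.002, -0.1
```

View pics/s16c.png

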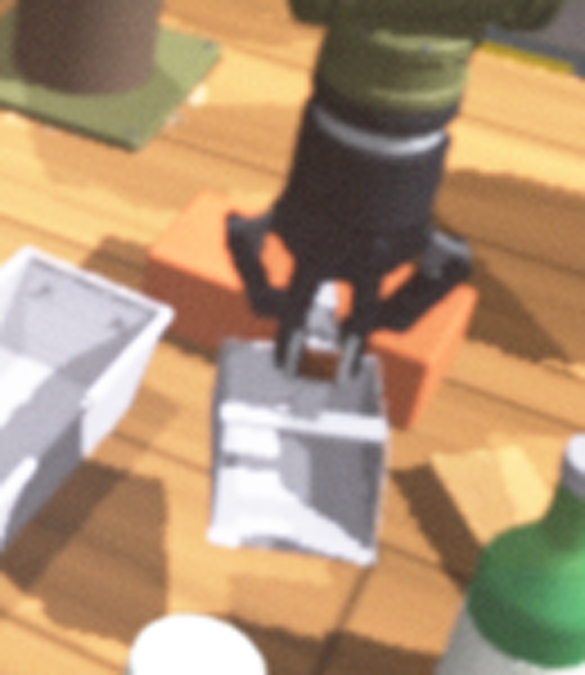

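View pics/t16.png

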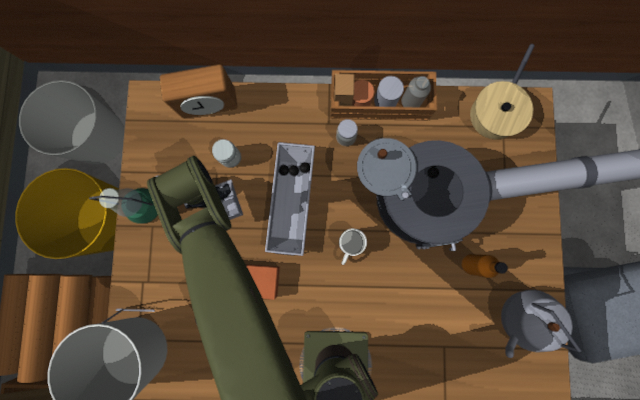

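Emit:
drive_tool --series '[-0.9,0.003,0.03,-0.002,0,-0.9,0.003,0.06,-0.002,0,-0.9,0.003,0.08,-0.002,0,-0.9,0.003,0.088,-0.002,0,-0.9,0.003,0.092,-0.002,0,-0.9,0.003,0.094,-0.002,0,-0.9,0.003,0.096,-0.002,0,-0.9,0.003,0.096,-0.002,0]'

```text
clock: 28.35
tool_pos: [0.5072, 0.3667, 0.0852]
orientation: [0.396, 0.586, -0.586, -0.396]
force: [-0.4, 0.3, -2.9]
finger_gap: 0.0206
```

```bash
python3 - <<'E'
from h import *
st()
E
```

```text
t 28.35 pos [0.5072 0.3667 0.0852] psi 1.9525 gap 0.0206 F [-0.4  0.3 -2.9] M [-0.01  0.01 -0.02] q [ 0.54  0.2   1.82 -0.    1.12 -1.41] tilt 0.0
```

Emit:
drive_tool --series '[-0.9,0,0.001,0,0,-0.9,0,0.002,0,0,-0.9,0,0.003,0,0,-0.9,0,0.004,0,0,-0.9,0,0.005,0,0,-0.9,0,0.006,0,0,-0.9,0,0.006,0,0,-0.9,0,0.006,0,0]'

```text
clock: 29.35
tool_pos: [0.5073, 0.3668, 0.0795]
orientation: [0.396, 0.586, -0.586, -0.396]
force: [-2.2, -1.4, 3.0]
finger_gap: 0.0208
```

```bash
python3 - <<'E'
from h import *
st()
E
```

```text
t 29.35 pos [0.5073 0.3668 0.0795] psi 1.9525 gap 0.0208 F [-2.2 -1.4  3. ] M [-0.24  0.19 -0.04] q [ 0.54  0.21  1.82 -0.    1.11 -1.41] tilt 0.0
```

Emit:
drive_tool --series '[-0.5,0,0,0,0,0,0,0,0,0,0.5,0,0,0,0,1,0,0,0,0,1,0,0,0,0,1,0,-0.02,0,0,1,0,-0.06,0,0,1,0,-0.11,0,0]'

```text
clock: 30.35
tool_pos: [0.5066, 0.3664, 0.1903]
orientation: [-0.396, -0.585, 0.586, 0.396]
force: [0.6, 0.6, 0.3]
finger_gap: 0.0856
```

```bash
python3 - <<'E'
from h import *
b=st()
conv([arc(1.94,.36),arc(1.94,.227)],b)
snap('scene','s18');crop('s18',350,200,480,330,4.5,'s18c')
E
```

```text
t 30.35 pos [0.5066 0.3664 0.1903] psi 1.9525 gap 0.0856 F [0.6 0.6 0.3] M [-0.02 -0.02 -0.03] q [ 0.54  0.1   1.75 -0.    1.3  -1.41] tilt 0.0
-0.495, -0.170, 0.060, -8.6
-0.495, -0.037, 0.060, -8.6
```

View pics/s18c.png

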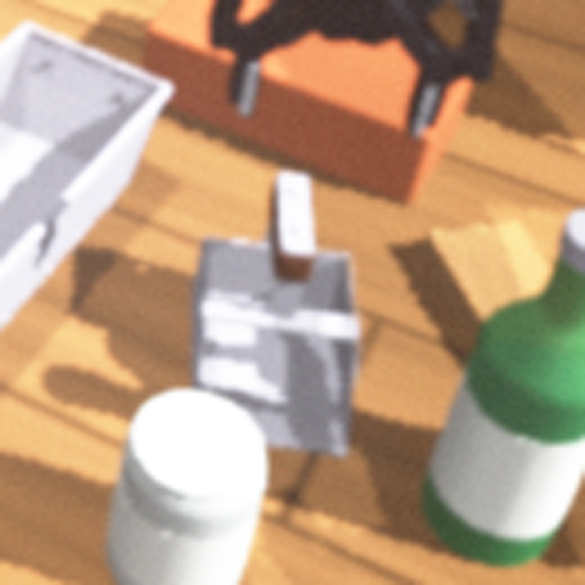

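Emit:
drive_tool --series '[1,0,-0.06,0,0,1,-0.01,-0.12,0.002,0,1,-0.05,-0.17,0.007,-1,1,-0.11,-0.17,0.015,-2,1,-0.17,-0.17,0.022,-4,1,-0.23,-0.17,0.03,-5,1,-0.29,-0.17,0.037,-6,1,-0.35,-0.17,0.044,-7]'

```text
clock: 31.4
tool_pos: [0.5967, 0.0235, 0.3607]
orientation: [0.36, 0.609, -0.608, -0.359]
force: [0.8, 0.0, 0.2]
finger_gap: 0.0857
```

Emit:
drive_tool --series '[1,-0.05,0,0.006,-1,1,-0.1,0,0.012,-1.6,1,-0.13,0,0.017,-1.6,1,-0.145,0,0.018,-1.6,1,-0.145,0.02,0.018,-1.6,1,-0.145,0.03,0.018,-1.6,1,-0.145,0.03,0.018,-1.6,1,-0.145,0.03,0.018,-1.6]'

```text
clock: 32.4
tool_pos: [0.6507, -0.1094, 0.3291]
orientation: [0.351, 0.614, -0.614, -0.351]
force: [-0.1, -0.4, 0.2]
finger_gap: 0.0852
```

```bash
python3 - <<'E'
from h import *
b=st()
conv([arc(1.94,.227)],b)
w=snap('wrist','w19'); print(proj(w,[*arc(1.94,.262)[:3]]))
E
```

```text
t 32.4 pos [ 0.6507 -0.1094  0.3291] psi 2.1037 gap 0.0852 F [-0.1 -0.4  0.2] M [-0.02  0.01 -0.02] q [-0.25  0.1   1.51  0.    1.53 -2.35] tilt 0.0
0.003, 0.102, 0.016, 0.1
[327.46434564 191.30551365]
```

View pics/w19.png

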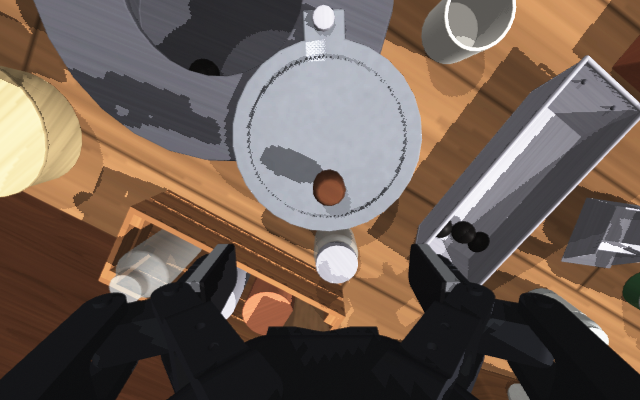

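```bash
python3 - <<'E'
from h import *
for f,(a,b,c,d) in dict(w19=(90,0,330,170),t16=(395,140,485,240),s18=(150,120,290,250)).items():
    im=cv2.imread(f'pics/{f}.png')[b:d,a:c].astype(float)*4; k=240/(d-b)
    cv2.imwrite(f'pics/{f}_b.png',cv2.resize(np.clip(im,0,255).astype(np.uint8),None,fx=k,fy=k))
L=[cv2.imread(f'pics/{f}_b.png') for f in ('w19','t16','s18')]
o=np.hstack(L); print(o.shape); cv2.imwrite('pics/b3.png',o if o.shape[1]<=800 else cv2.resize(o,(800,o.shape[0]*800//o.shape[1])))
E
```

```text
(240, 813, 3)
```

View pics/b3.png

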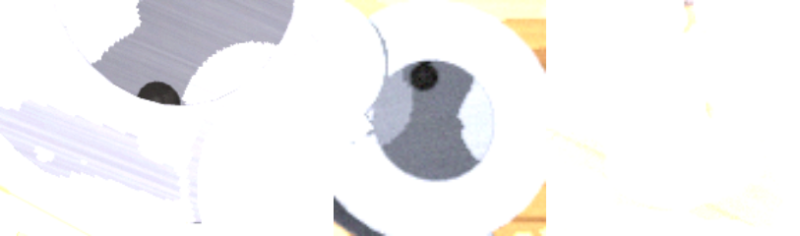

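Emit:
drive_tool --series '[1,0.003,0.02,0.016,0,1,0.003,0.06,0.016,0,1,0.003,0.1,0.016,0,0.3,0.003,0.101,0.016,0,-0.3,0.003,0.101,0.016,0,-0.8,0.003,0.101,0.016,0,-0.8,0.003,0.101,0.016,0,-0.8,0.003,0.101,0.016,0]' --force 20

```text
clock: 33.45
tool_pos: [0.6368, -0.1158, 0.231]
orientation: [0.353, 0.614, -0.613, -0.35]
force: [0.1, 1.2, 6.1]
finger_gap: 0.0253
```

```bash
python3 - <<'E'
from h import *
b=st()
d=b[0][:2]-P; c0=np.arctan2(d[1],d[0])+1.409; print(c0,np.linalg.norm(d))
conv([arc(c,b[0][2]) for c in c0-np.array([.06,.18,.33,.48,.63,.78,.9,1.0])],b)
E
```

```text
t 33.45 pos [ 0.6368 -0.1158  0.231 ] psi 2.1025 gap 0.0253 F [0.1 1.2 6.1] M [ 0.31  0.11 -0.04] q [-0.26  0.12  1.66  0.    1.36 -2.37] tilt 1e-05
1.9293744597571003 0.13111205827521252
-0.008, -0.000, 0.001, 4.1
-0.023, -0.000, 0.003, 11.0
-0.042, -0.000, 0.009, 19.6
-0.060, -0.000, 0.016, 28.2
-0.076, -0.000, 0.027, 36.7
-0.091, -0.000, 0.040, 45.3
-0.101, -0.000, 0.051, 52.2
-0.109, -0.000, 0.062, 57.9
```

Emit:
drive_tool --series '[-0.8,-0.008,0,0.001,4,-0.8,-0.023,0,0.003,11,-0.8,-0.042,0,0.009,19.6,-0.8,-0.06,0,0.016,28,-0.8,-0.076,0,0.026,36.7,-0.8,-0.091,0,0.039,45,-0.8,-0.101,0,0.05,52,-0.8,-0.109,0,0.061,58]'

```text
clock: 34.45
tool_pos: [0.6411, -0.2417, 0.231]
orientation: [0.608, 0.368, -0.363, -0.603]
force: [5.7, 1.1, 3.8]
finger_gap: 0.0249
```

```bash
python3 - <<'E'
from h import *
b=st()
d=b[0][:2]-P; c0=np.arctan2(d[1],d[0])+1.409; print(c0,np.linalg.norm(d))
conv([arc(c,b[0][2]) for c in [.85,.7,.55,.4,.25,.12,.03,-.02]],b)
E
```

```text
t 34.45 pos [ 0.6411 -0.2417  0.231 ] psi 1.0866 gap 0.0249 F [5.7 1.1 3.8] M [ 0.13 -0.92 -0.08] q [-0.44  0.19  1.57  0.    1.37 -1.53] tilt 5e-05
0.934361116580211 0.13274037615969034
-0.011, -0.000, 0.003, 4.3
-0.030, -0.000, 0.006, 12.9
-0.049, -0.000, 0.012, 21.5
-0.066, -0.000, 0.020, 30.1
-0.082, -0.000, 0.031, 38.7
-0.095, -0.000, 0.043, 46.1
-0.103, -0.000, 0.051, 51.3
-0.107, -0.000, 0.057, 54.1
```

Emit:
drive_tool --series '[-0.8,-0.011,0,0.002,4,-0.8,-0.03,0,0.005,13,-0.8,-0.049,0,0.011,21.5,-0.8,-0.066,0,0.019,30,-0.8,-0.082,0,0.03,38.7,-0.8,-0.095,0,0.042,46,-0.8,-0.103,0,0.05,51,-0.8,-0.107,0,0.055,54]'

```text
clock: 35.45
tool_pos: [0.5468, -0.3101, 0.231]
orientation: [0.706, 0.059, -0.044, -0.704]
force: [34.9, 3.7, -6.3]
finger_gap: 0.0254
```

```bash
python3 - <<'E'
from h import *
b=st()
d=b[0][:2]-P; c0=np.arctan2(d[1],d[0])+1.409; print(c0,np.linalg.norm(d))
E
```

```text
t 35.45 pos [ 0.5468 -0.3101  0.231 ] psi 0.1456 gap 0.0254 F [34.9  3.7 -6.3] M [ 0.59 -5.27  0.14] q [-0.61  0.07  1.71  0.01  1.34 -0.75] tilt 0.00024
0.020168388410223947 0.13127195401983274
```

The 35 N reaction shows the cover has reached its shut stop. I'll ease off and release.

Emit:
drive_tool --series '[-0.8,0.003,0,0,0,-0.8,0.004,0,0,0,0,0.004,0,0,0,0.6,0.004,0,0,0,1,0.004,0,0,0,1,0.004,-0.03,0,0,1,0.004,-0.08,0,0,1,0.004,-0.13,0,0]'

```text
clock: 36.45
tool_pos: [0.5434, -0.3095, 0.3584]
orientation: [-0.705, -0.052, 0.053, 0.705]
force: [-0.0, 0.5, 0.2]
finger_gap: 0.0852
```

Emit:
drive_tool --series '[1,0.02,0,0.04,0,1,0.02,0,0.1,0,1,0.02,0,0.16,0,1,0.02,0,0.22,0,1,0.02,0,0.27,0,1,0.02,0,0.3,0,1,0.02,0,0.3,0,1,0.02,0,0.3,0]'

```text
clock: 37.45
tool_pos: [0.5195, -0.0105, 0.3577]
orientation: [0.705, 0.052, -0.052, -0.705]
force: [0.4, 0.6, 0.4]
finger_gap: 0.0852
```

```bash
python3 - <<'E'
from h import *
b=st()
snap('top','t20');snap('scene','s20');crop('t20',370,130,500,260,4.5,'t20c')
E
```

```text
t 37.45 pos [ 0.5195 -0.0105  0.3577] psi 0.1475 gap 0.0852 F [0.4 0.6 0.4] M [ 0.06 -0.05  0.02] q [-0.12 -0.22  1.77 -0.    1.59 -0.27] tilt 0.0
```

View pics/t20.png

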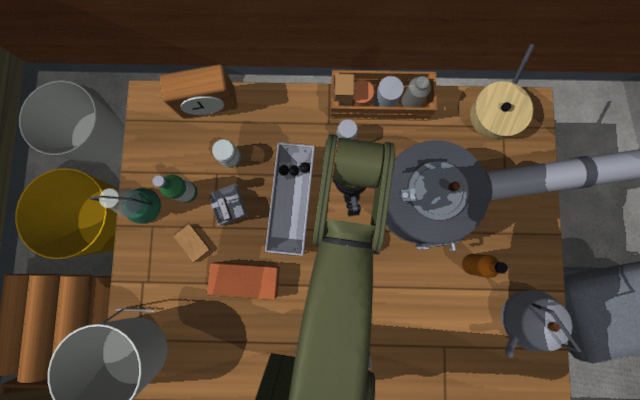

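View pics/t20c.png

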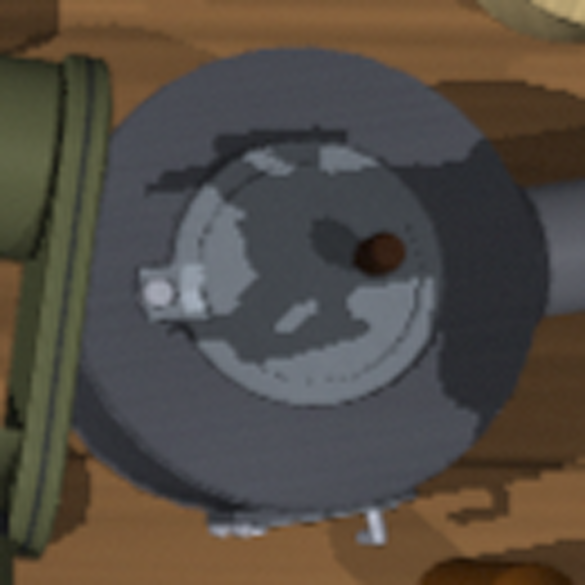

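View pics/s20.png

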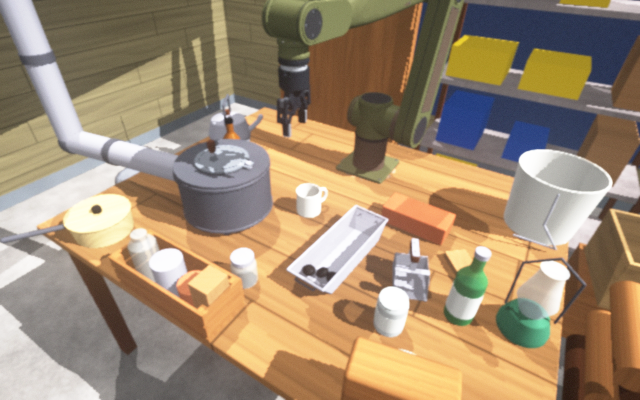

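```bash
python3 - <<'E'
from h import *
d=load('t20'); K=ray(d,380/4.5+370,249/4.5+130,.262)[:2]; Q=ray(d,158/4.5+370,293/4.5+130,.216)[:2]; k=K-Q
D=np.array([ray(d,u/4.5+370,v/4.5+130,.21)[:2] for u,v in [(173,275),(441,275),(308,140),(310,405)]]).mean(0)
print(K,np.linalg.norm(k),np.arctan2(k[1],k[0])+1.409,'disc centre',D,'vs',S)
E
```

```text
[ 0.54603232 -0.30473928] 0.1257961290541916 0.020968236182133504 disc centre [ 0.53860603 -0.27691712] vs [ 0.5385 -0.276 ]
```

```bash
python3 -c "
from station import *
print(close_job())"
```

```text
the job is handed in; nothing more can be done
None
```

I did every step of the task and handed the job in at about 37.5 s on the robot's clock. The one thing I couldn't confirm by camera is the number of briquettes in the stove, because only one could be seen through the hole.

**What I did:**
- I swung the cover open by its knob to about 1.94 rad.
- I gripped the scoop by its bar and scooped three briquettes in one pass.
- The tool can't tilt, so I tipped the scoop by levering it against the edge of the hole. I levelled it again the same way, then stood it back where it came from.
- I swung the cover to its stop by the knob, let go and moved the arm clear.

**What my last checks showed:**
- **Cover:** the knob position gives about 0.02 rad, and the disc's centre is within 1 mm of the stove's centre. The arm also felt about 35 N at the stop.
- **Scoop:** it looked level and empty on the bench, and the gripper was off it.
- **Briquettes:** the scoop held three before tipping and none after. Three remain in the trough and none can be seen on the bench. The other two tipped in must be under the top plate, out of view.
- **Other things on the bench:** they looked unmoved by eye; I did not measure this.

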